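# Check the brake gap and put the measuring tools back in the foam

## Robot

A 6-joint arm with a two-finger parallel gripper is mounted at the origin on the work surface. World frame = base frame: x ahead of the robot, y to its left, z up, the work surface at z = 0. Lengths are in m, angles in degrees, forces in N, time in s.
With the tool pointing down it reaches from about 0.3 to 0.75 m from the base axis. Payload 8.5 kg.
Tool frame: the origin (TCP) lies between the finger pads; the fingertips stand ahead of it and the grasp point (between the pads) lies 8 mm behind it (env.tcp_to_tips is the z of the fingertips in the tool frame, in m); z points along the fingers, x is the direction in which the jaws open and shut, and the axes are right-handed (so a half turn about z gives the same grasp; the last joint's range is limited). The gripper opens to 85 mm and grips with 20 to 120 N. Pads are 22 mm wide; open, the fingers measure 114 mm over their backs; the gripper's body (76 mm by 85 mm) begins 54 mm behind the grasp point. The pads swing forward as they close: fully open they stand 13 mm farther back than shut.
Start: joints at [54.471, 21.807, 74.336, -0, 83.858, -12.336], TCP at [0.217, 0.506, 0.242] pointing down, gripper open.
Joint ranges: [-178.18, 178.18], [-50.72, 133.34], [12.68, 142.11], [-81.47, 261.47], [9.98, 163.14], [-165.26, 165.26]. Speed limits (degrees/s): [136.94, 136.94, 180, 180, 180, 180].

## Interface

Orientations are given as a 3x3 rotation matrix whose columns are the frame's x, y, z axes.
In Python, from rig import observe, viewer, env gives the robot as it stands.
- The arm moves only by the tool jog_arm, never from a script. Its arguments are lists of equal length, an entry for each row: "dr": the turn, a rotation vector about the tool's x, y, z in rad, a list of three; "slide": the shift along the tool's x, y, z in m, a list of three; "gripper": the opening, from -1 (shut) to 1 (fully open), so that 0 is half open. In form: {"dr": [[rx, ry, rz], ...], "slide": [[dx, dy, dz], ...], "gripper": [gripper, ...]}. A call has exactly 10 rows; each row shifts and turns the commanded pose from where the row before left it, along the tool's axes as they then stand; what a row does not reach is not made up. A row lasts 1/10 s, in which the tool goes at most 50 mm and 8.59 degrees, less where a joint would pass 70% of its speed; a pose out of reach is approached as far as the arm can. A call is refused whole if a number of a shift passes 0.05 or a number of a turn 0.15, either way. A call with a gripper value outside its range is refused whole. The fingers move at their own pace and stop on an object; "force" is the grip in N (left out, the last holds). Time passes only in rows, so rows that do not move let the fingers close, or fill a call up. It gives the time, the measured TCP pose, the force and the opening at its end, in the units of the state.
- observe(): the state, without advancing time (a new reading comes with each control period).
- viewer.get_image(name): name is "scene" or "top"; returns a dict with "pixels" (400x640x3 uint8, blue, green, red), "camera_matrix" (3x3 intrinsics, pixels), "dist_coeffs" ([k1, k2, p1, p2, k3] as OpenCV has them; the pictures are not rectified), "R" (3x3) and "t" (3): a world point X has camera coordinates R X + t. Camera axes: x right, y down, z forward; pixel columns grow to the right and rows downward; lengths in m; the calibration is good to about 2 mm. A picture is of the moment at which its call begins. There is no depth.
- env.close_job(): hands the job in, once; it reports no verdict.
The state is a dict: "time_s": time; "q": joint angles; "qvel": joint speeds; "joint_efforts": joint torques, N m; "position": TCP position; "tool_rot": TCP orientation; "ft_force": force on the tool from outside, world axes, zero at the start; "wrist_torque": the same for the moment, N m; "grip_width": finger opening in m.
Only numpy, scipy, OpenCV 4.12 (cv2) and the standard library are available. Lean on these libraries where they do the work, as an engineer would, in place of code of your own. Each camera call takes 0.05 s, during which the arm holds its last target.

## Task

Check the gap of the folding brake with the gap gauge, first at the blue marks and then at the yellow marks: each time slide the blade straight in until its red line is level with the mouth, and hold it there for a second. Put the gauge and every other measuring tool that is out on the table into its matching cutout in the foam insert and press each one down fully home; leave the mug, the glue bottle and the screwdriver alone.

Things in the scene. Friction and masses are not known exactly. Their poses are not given: they have to be found in the camera images.
- gauge: Gap gauge, 160 g: a flat steel blade 24 mm wide, 6 mm thick and 90 mm long sticking out along its +x from an orange handle block (60 mm along x, 26 mm wide along y, 48 mm tall). Origin on the underside straight below the middle of the handle; the blade is level with the underside (from 0 to 6 mm height) and runs from x = +30 to x = +120 mm. A red line crosses the blade 30 mm from its tip. z up.
- gauge_tip (a point): Middle of the end of the gauge's blade: 120 mm along +x from the gauge's origin, 3 mm above its underside.
- bracket: Blue L-shaped corner bracket, 180 g: two legs 28 mm wide, one along +x and one along +y, each reaching 66 mm from the origin (80 mm outside), with an aluminium grip block on the corner, 28 mm along x, 26 mm along y. Origin on the underside straight below the middle of the grip block; z up. Flat body 14 mm thick; the grip block tops out 48 mm above the underside.
- marker: Wooden marking gauge, 130 g: a pale beam 20 mm wide along x from -60 to +80 mm, crossed by a dark fence block, 30 mm along x, 40 mm along y, which is the grip. Origin on the underside straight below the middle of the grip block; z up. Flat body 14 mm thick; the grip block tops out 48 mm above the underside. A brass strip marks the +x end.
- caliper: Beam caliper, 180 g: a silvery beam 20 mm wide along x from -60 to +80 mm; two jaws 20 mm wide reach to y = +55 mm, one at the grip (x -10 to 10), one at the +x end (x 60 to 80). Black slider block = grip, 40 mm along x, 26 mm along y. Origin on the underside straight below the middle of the grip block; z up. Flat body 14 mm thick; the grip block tops out 48 mm above the underside.
- snap: Green U-shaped snap gauge, 200 g: a crossbar 40 mm wide (x -20 to 20) and 90 mm long along y, with two arms 22 mm wide at its ends reaching to x = +65 mm. Yellow grip block on the crossbar, 40 mm along x, 26 mm along y. Origin on the underside straight below the middle of the grip block; z up. Flat body 14 mm thick; the grip block tops out 48 mm above the underside.
- foam: Fixed foam insert, graphite with yellow pocket floors, 200 mm along x, 320 mm along y, with a 6 mm grey rim; origin at the middle of its underside on the table, top 30 mm up. Five cutouts 15 mm deep, each one tool's outline with 2.5 mm of play all round. Sprung lips on two sides bulge 1 mm into the outline: a tool laid in stays 5 to 9 mm high; a push of 2 to 13 N down on its grip sends it home.
- gap_blue (a point): Blue station of the gap of a fixed green bench folding brake (base 160 by 190 mm, 146 mm tall): the middle of the gap's mouth between the blue marks, 50 mm left of the jaw's middle. The gap is a level slot 10 mm high (66 to 76 mm above the table), 160 mm wide, open at both ends, 60 mm deep. The point's x axis points level into the gap, z up; the base, 15 mm high, sticks out 10 mm in front.
- gap_yellow (a point): Yellow station of the same gap, between the yellow marks, 100 mm to the right (-y) of the blue one; same height and axes.
- mug: Blue mug, 76 mm across, 90 mm tall: a bystander. Origin on its underside.
- glue: White glue bottle with red cap, 60 mm across, 150 mm tall: a bystander. Origin on its underside.
- screwdriver: Red screwdriver lying on the table: a bystander.
- gauge_pocket (a point): Floor of the gauge's cutout in the foam, where the gauge's origin lies when it is fully home (15 mm above the table); the axes are those of the gauge when home. Its flat body then lies 1 mm below the foam's face and its grip stands 33 mm above it.
- bracket_pocket (a point): Floor of the bracket's cutout in the foam, where the bracket's origin lies when it is fully home (15 mm above the table); the axes are those of the bracket when home. Its flat body then lies 1 mm below the foam's face and its grip stands 33 mm above it.
- marker_pocket (a point): Floor of the marker's cutout in the foam, where the marker's origin lies when it is fully home (15 mm above the table); the axes are those of the marker when home. Its flat body then lies 1 mm below the foam's face and its grip stands 33 mm above it.
- caliper_pocket (a point): Floor of the caliper's cutout in the foam, where the caliper's origin lies when it is fully home (15 mm above the table); the axes are those of the caliper when home. Its flat body then lies 1 mm below the foam's face and its grip stands 33 mm above it.
- snap_pocket (a point): Floor of the snap's cutout in the foam, where the snap's origin lies when it is fully home (15 mm above the table); the axes are those of the snap when home. Its flat body then lies 1 mm below the foam's face and its grip stands 33 mm above it.
There are look-alikes about, which are no part of the job. What is meant by the gauge is not pink or turquoise, and is the larger of those in its own colour.

How it is judged:
By the outcome, as a careful person would: the job done as asked, in the order asked, and still so for the second after the job is handed in, with the robot touching nothing.
Of bracket, marker, caliper, snap only 3 to 4 are there at a start; the rules pass over those that are not, and their reading is None.
At some moment in a run one of gauge, bracket, marker, caliper, snap may be knocked a few centimetres aside while the robot is not near it.
It also fails if it takes over 200 s, if anything falls off the work surface, if the arm or the gripper's body presses on something with over 40 N, if the wrist force passes 120 N, or if a joint passes its speed limit or range.

## Working session

There is one attempt and no reset: what is moved stays moved. The work goes in short steps, Python scripts to look and compute and a tool call to move; the robot and the scene stay as the last step left them, time stands still between calls to the robot, and variables do not carry over. Pictures are saved under pics/ and viewed, and the job is handed in when it is done.

Besides the shell and the picture viewer there is one more tool, called after "Call:" as name(argument=value, ...) on one line, values as JSON. jog_arm: Moves the arm, as the interface text tells. Its arguments: {"type":"object","properties":{"dr":{"type":"array","items":{"type":"array","items":{"type":"number"}}},"slide":{"type":"array","items":{"type":"array","items":{"type":"number"}}},"gripper":{"type":"array","items":{"type":"number"}},"force":{"type":"number"}},"required":["dr","slide","gripper"]}

```bash
ls; mkdir -p pics
python3 - <<'E'
from rig import observe, viewer, env
import cv2,numpy as np
s=observe(); print(s); print(env.tcp_to_tips)
for n in("scene","top"):
    im=viewer.get_image(n); cv2.imwrite(f"pics/{n}0.png",im["pixels"]); print(n,im["camera_matrix"],im["dist_coeffs"],im["R"],im["t"], -np.array(im["R"]).T@im["t"])
E
```

```text
pics
{'time_s': 0.0, 'q': array([ 5.44706574e+01,  2.18433837e+01,  7.43865776e+01, -3.07177050e-04,
        8.38576878e+01, -1.23372627e+01]), 'qvel': array([-0.06006513,  0.00319524, -0.07381109,  0.00125974, -0.02824085,
       -0.03640129]), 'joint_efforts': array([-1.15727376e-03, -4.48444390e+01, -2.31280679e+01, -1.91754848e-04,
        4.56034992e-03,  1.12893963e-05]), 'position': array([0.21644631, 0.50531162, 0.2416786 ]), 'tool_rot': array([[ 3.93813660e-01,  9.19189871e-01, -8.84639341e-04],
       [ 9.19189080e-01, -3.93814523e-01, -1.24804885e-03],
       [-1.49557768e-03, -3.21652136e-04, -9.99998830e-01]]), 'ft_force': array([1.58894794, 0.40959838, 0.45861555]), 'wrist_torque': array([-0.02932553, -0.0238283 ,  0.00889097]), 'grip_width': 0.08554410815156292}
0.011
scene [[485.00016172   0.         321.49852136]
 [  0.         485.00016172 204.0240733 ]
 [  0.           0.           1.        ]] [-0.09541804  0.          0.          0.          0.        ] [[ 0.45393222  0.89100331 -0.0076571 ]
 [ 0.74898702 -0.38620714 -0.53838878]
 [-0.48266342  0.23865695 -0.84266179]] [-0.19901239 -0.34851614  1.67303366] [ 1.15888435 -0.35655983  1.22064049]
top [[437.8479405    0.         314.24718134]
 [  0.         437.8479405  205.33447862]
 [  0.           0.           1.        ]] [0.02941127 0.         0.         0.         0.        ] [[ 2.14255884e-03 -9.99802480e-01 -1.97588185e-02]
 [-9.92136415e-01  3.47386474e-04 -1.25160748e-01]
 [ 1.25142890e-01  1.98716076e-02 -9.91939704e-01]] [-0.00813245  0.52704258  1.48104686] [ 0.33757308 -0.03774471  1.53491354]
```

View pics/scene0.png

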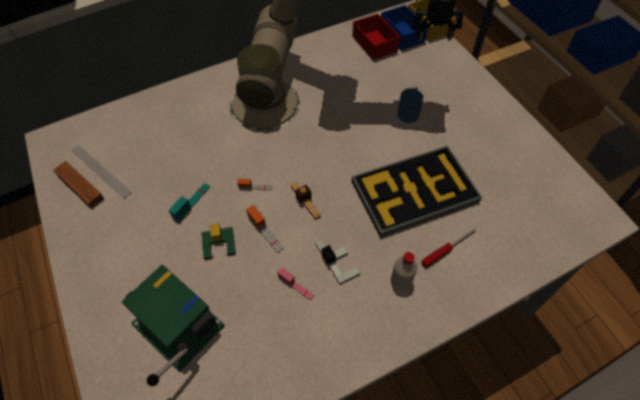

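View pics/top0.png

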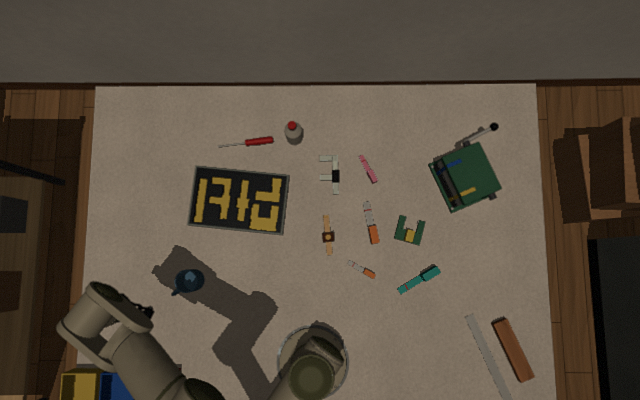

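```bash
cat > h.py <<'E'
import cv2,numpy as np
from rig import observe, viewer, env
def grab(n,save=None):
    im=viewer.get_image(n)
    if save: cv2.imwrite(f"pics/{save}.png",im["pixels"])
    return im
def ray(im,px):
    K=np.array(im["camera_matrix"]);d=np.array(im["dist_coeffs"]);R=np.array(im["R"]);t=np.array(im["t"])
    u=cv2.undistortPoints(np.array(px,float).reshape(-1,1,2),K,d).reshape(-1,2)
    D=np.c_[u,np.ones(len(u))]@R
    return -R.T@t,D
def onz(im,px,z):
    c,D=ray(im,px); return c+D*((z-c[2])/D[:,2])[:,None]
def proj(im,X):
    R=np.array(im["R"]);t=np.array(im["t"])
    return cv2.projectPoints(np.array(X,float).reshape(-1,1,3),cv2.Rodrigues(R)[0],t,np.array(im["camera_matrix"]),np.array(im["dist_coeffs"]))[0].reshape(-1,2)
def crop(im,x0,y0,w,h,s,name):
    p=im["pixels"][y0:y0+h,x0:x0+w]
    p=np.clip(p.astype(float)*1.8,0,255).astype(np.uint8)
    cv2.imwrite(f"pics/{name}.png",cv2.resize(p,None,fx=s,fy=s,interpolation=cv2.INTER_CUBIC))
def tri(ims,pxs):
    A=np.zeros((3,3));b=np.zeros(3)
    for im,p in zip(ims,pxs):
        c,D=ray(im,[p]);d=D[0]/np.linalg.norm(D[0]);M=np.eye(3)-np.outer(d,d);A+=M;b+=M@c
    return np.linalg.solve(A,b)
E
python3 - <<'E'
from h import *
t=grab("top");s=grab("scene")
crop(t,310,130,200,150,4,"t_tools");crop(t,185,120,130,120,5,"t_foam")
crop(s,110,160,260,195,3,"s_tools");crop(s,340,140,160,120,5,"s_foam")
E
```

```text
(no output)
```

View pics/t_tools.png

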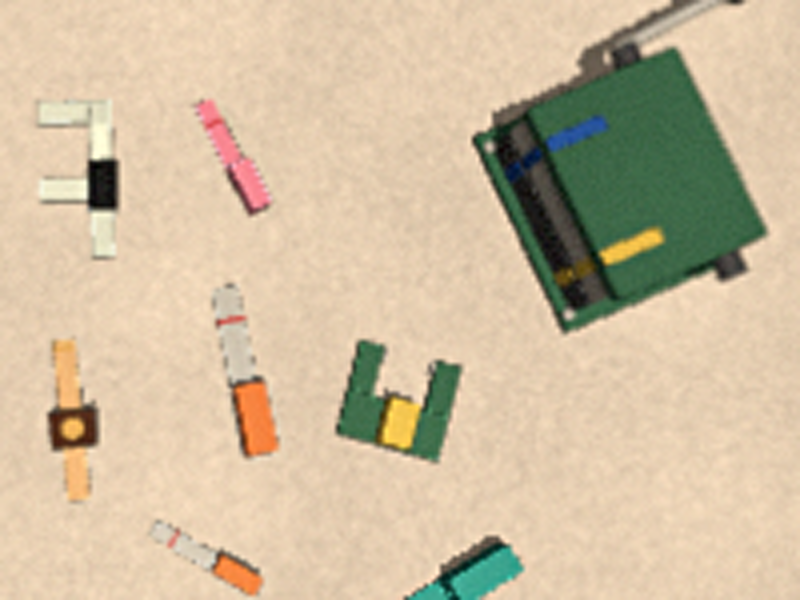

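View pics/t_foam.png

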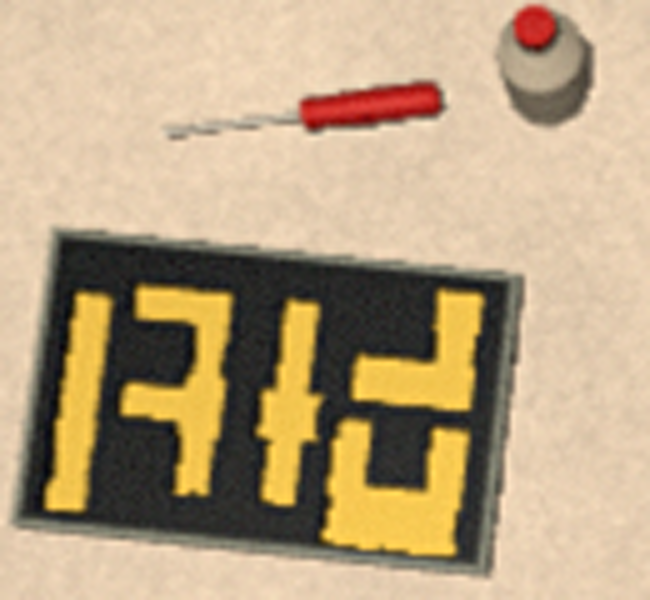

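View pics/s_tools.png

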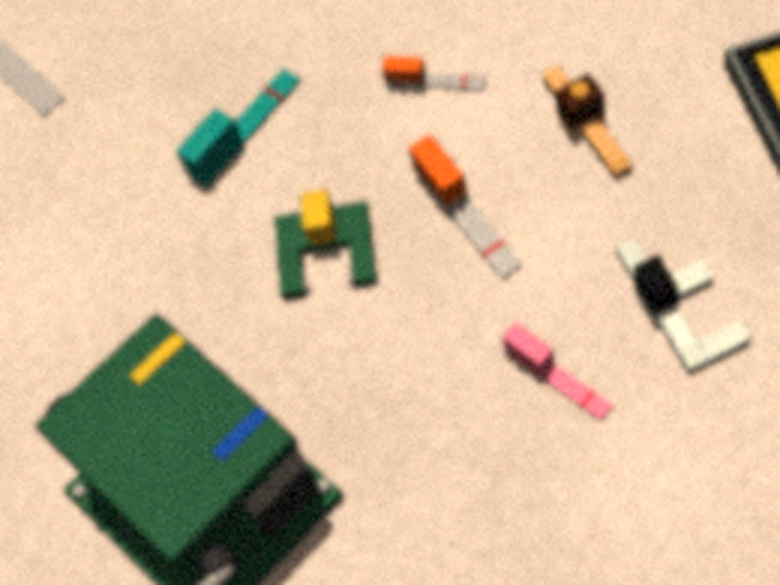

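View pics/s_foam.png

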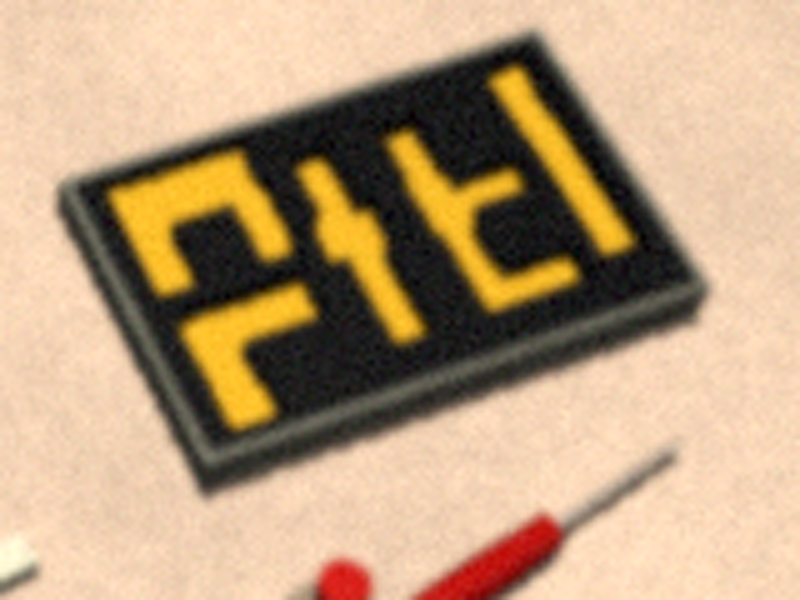

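```bash
cat >> h.py <<'E'
def ortho(im,x0,x1,y0,y1,z,mm=0.5):
    # image rows: x decreasing from x1 ; cols: y decreasing from y1
    s=mm/1000
    xs=np.arange(x1,x0,-s);ys=np.arange(y1,y0,-s)
    X,Y=np.meshgrid(xs,ys,indexing='ij')
    p=proj(im,np.c_[X.ravel(),Y.ravel(),np.full(X.size,z)]).astype(np.float32)
    mp=p.reshape(X.shape+(2,))
    o=cv2.remap(im["pixels"],mp[...,0],mp[...,1],cv2.INTER_CUBIC)
    return o,(lambda rc: np.c_[x1-np.asarray(rc)[:,1]*s, y1-np.asarray(rc)[:,0]*s])
E
python3 - <<'E'
from h import *
for n in("top","scene"):
    im=grab(n)
    c=proj(im,[[0.5,0.2,0]])
    o,f=ortho(im,0.33,0.68,-0.30,0.08,0.0)
    cv2.imwrite(f"pics/o_{n}.png",np.clip(o*1.8,0,255).astype(np.uint8)[::1,::1])
    print(o.shape)
im=grab("top")
px=[(371,222),(361,269),(328,236),(335,177),(409,230),(445,187),(240,200),(293,130),(190,280)]
print(onz(im,px,0.03).round(3))
E
```

```text
(700, 760, 3)
(700, 760, 3)
[[ 0.47  -0.203  0.03 ]
 [ 0.31  -0.167  0.03 ]
 [ 0.421 -0.055  0.03 ]
 [ 0.627 -0.08   0.03 ]
 [ 0.442 -0.332  0.03 ]
 [ 0.591 -0.459  0.03 ]
 [ 0.546  0.251  0.03 ]
 [ 0.796  0.068  0.03 ]
 [ 0.272  0.414  0.03 ]]
```

View pics/o_top.png

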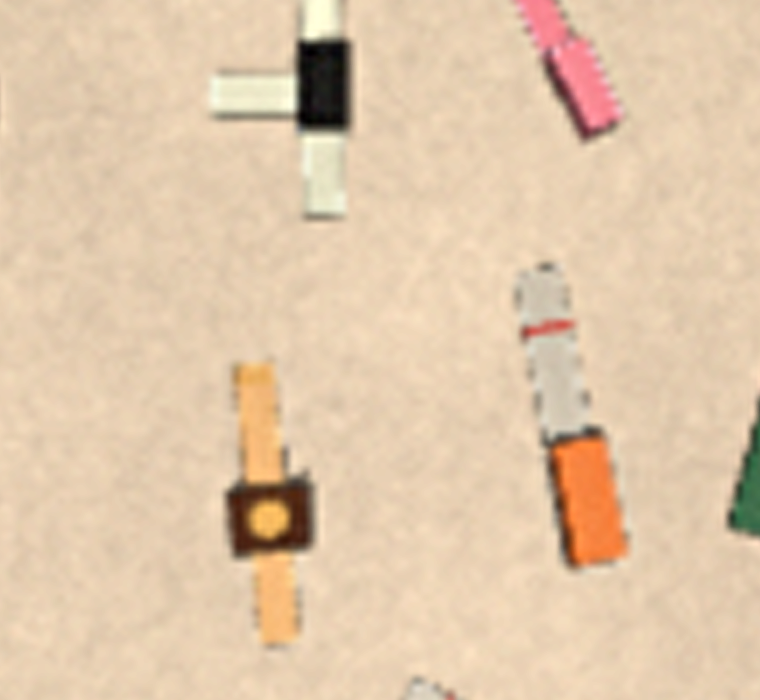

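View pics/o_scene.png

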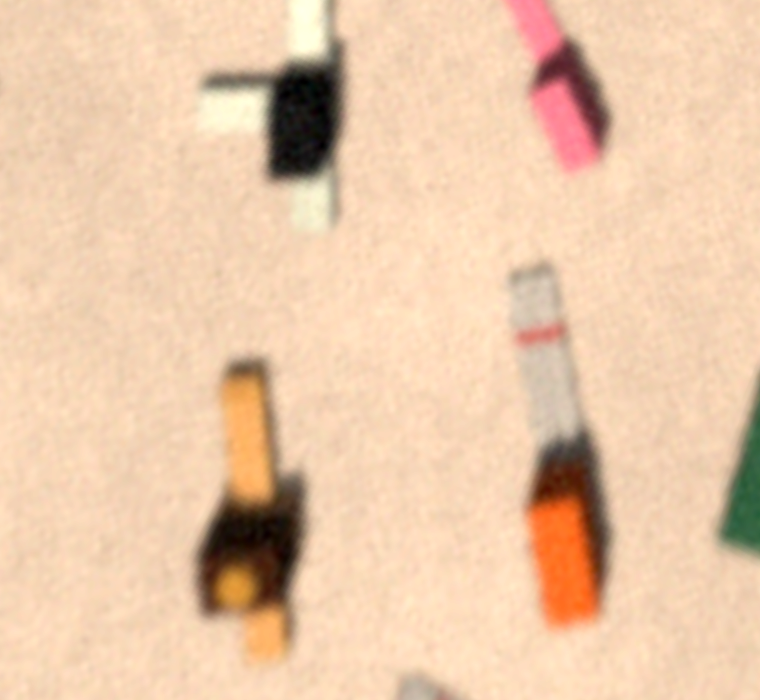

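```bash
cat > foam.py <<'E'
from h import *
res={}
for n in("top","scene"):
    im=grab(n)
    for z in(0.03,0.015):
        o,f=ortho(im,0.40,0.70,0.05,0.45,z)
        hsv=cv2.cvtColor(o,cv2.COLOR_BGR2HSV)
        yel=((hsv[...,0]>15)&(hsv[...,0]<35)&(hsv[...,1]>140)&(hsv[...,2]>70)).astype(np.uint8)
        dark=(o.max(2)<75).astype(np.uint8)|yel
        if z==0.03:
            cv2.imwrite(f"pics/of_{n}.png",np.clip(o*1.8,0,255).astype(np.uint8))
            d=cv2.morphologyEx(dark,cv2.MORPH_OPEN,np.ones((15,15)))
            cs,_=cv2.findContours(d,0,2);c=max(cs,key=cv2.contourArea)
            r=cv2.minAreaRect(c);b=cv2.boxPoints(r)
            print(n,"rim rect",f([r[0]]).round(4),np.array(r[1])/2,r[2]);print(f(b).round(4))
        cs,_=cv2.findContours(yel,0,2)
        for c in cs:
            if cv2.contourArea(c)<1000: continue
            r=cv2.minAreaRect(c)
            print(n,z,"pocket",f([r[0]]).round(4),(np.array(r[1])/2).round(1),round(r[2],2))
E
python3 foam.py
```

```text
top rim rect [[0.5482 0.2549]] [333.20159912 211.27508545] 5.896963119506836
[[0.4603 0.4314]
 [0.6704 0.4097]
 [0.6362 0.0783]
 [0.426  0.1   ]]
top 0.03 pocket [[0.4865 0.1679]] [95.1 90. ] 5.71
top 0.03 pocket [[0.5461 0.2413]] [ 42.1 144.9] 6.34
top 0.03 pocket [[0.5466 0.3892]] [ 29.6 154.6] 5.63
top 0.03 pocket [[0.5852 0.154 ]] [85.7 84.9] 5.71
top 0.03 pocket [[0.5546 0.3231]] [ 71.8 144.9] 5.93
top 0.015 pocket [[0.488  0.1699]] [96.2 90.8] 5.63
top 0.015 pocket [[0.5483 0.2441]] [ 42.6 146.4] 6.23
top 0.015 pocket [[0.5488 0.3935]] [ 29.7 156. ] 5.63
top 0.015 pocket [[0.5877 0.1559]] [86.6 85.9] 5.71
top 0.015 pocket [[0.5568 0.3267]] [ 72.5 146.2] 6.1
scene rim rect [[0.5593 0.2538]] [339.01519775 226.61590576] 5.752924919128418
[[0.4636 0.4338]
 [0.689  0.4111]
 [0.6551 0.0738]
 [0.4296 0.0965]]
scene 0.03 pocket [[0.493 0.168]] [91.7 82.1] 6.12
scene 0.03 pocket [[0.553  0.2403]] [ 38.8 137.1] 10.01
scene 0.03 pocket [[0.5535 0.3883]] [ 25.  146.8] 5.87
scene 0.03 pocket [[0.5919 0.1539]] [81.5 78.7] 6.23
scene 0.03 pocket [[0.562  0.3224]] [ 67.4 136.9] 6.17
scene 0.015 pocket [[0.4846 0.1745]] [92.8 83.2] 6.12
scene 0.015 pocket [[0.5454 0.248 ]] [ 39.3 139. ] 8.97
scene 0.015 pocket [[0.5458 0.3977]] [ 25.3 148.5] 5.82
scene 0.015 pocket [[0.5847 0.1603]] [82.5 79.7] 6.13
scene 0.015 pocket [[0.5545 0.3308]] [ 68.  138.7] 6.12
```

Run:
```python
import cv2,numpy as np
a=cv2.imread("pics/of_top.png");b=cv2.imread("pics/of_scene.png");print(a.shape)
cv2.imwrite("pics/of2.png",cv2.resize(np.hstack([a,b]),(800,300)))
```

```text
(600, 800, 3)
```

View pics/of_top.png

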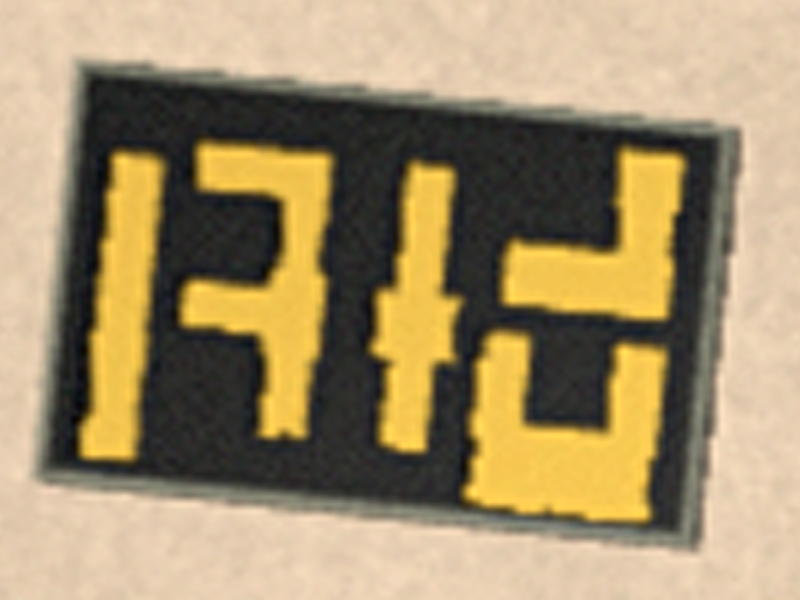

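View pics/of_scene.png

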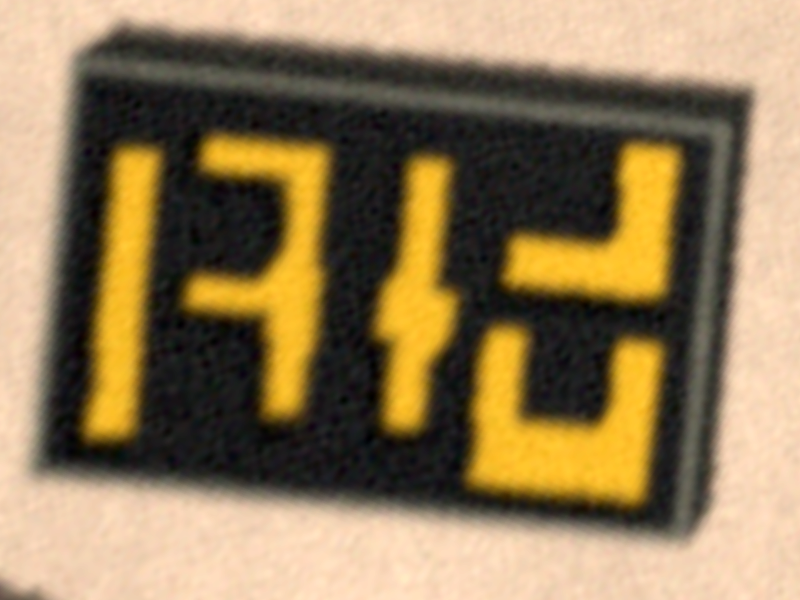

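Run:
```python
from h import *
th=np.radians(-5.9)
for n in("top","scene"):
    W=[]
    for rep in range(3):
        im=grab(n)
        z=0.0225
        c=np.array([.5482,.3914]) if n=="top" else np.array([.5497,.393])
        u=np.arange(-85,86,5)/1000;v=np.arange(-30,30,0.25)/1000
        ex=np.array([np.cos(th),np.sin(th)]);ey=np.array([-np.sin(th),np.cos(th)])
        P=c+u[:,None,None]*ex+v[None,:,None]*ey
        pp=proj(im,np.c_[P.reshape(-1,2),np.full(P.size//2,z)]).astype(np.float32).reshape(len(u),len(v),2)
        o=cv2.remap(im["pixels"],pp[...,0],pp[...,1],cv2.INTER_LINEAR).astype(float)
        r=o[...,2]; hi=np.percentile(r,90);lo=np.percentile(r,20)
        s=np.clip((r-lo)/(hi-lo),0,1)
        w=s.sum(1)*.25; m=(s*v).sum(1)/s.sum(1)*1000
        W.append(w)
    for a,b,cc in zip(u,np.mean(W,0),m): print(n,round(a*1000),round(b,1),round(cc,2))
```

```text
top -85 14.9 -0.35
top -80 4.0 2.76
top -75 25.4 0.36
top -70 28.6 -0.06
top -65 29.2 0.02
top -60 27.7 -0.72
top -55 24.4 -1.17
top -50 23.3 -1.2
top -45 24.4 -1.05
top -40 24.7 -0.81
top -35 25.3 -0.51
top -30 27.1 -0.7
top -25 27.8 -0.36
top -20 28.2 0.0
top -15 27.8 -0.23
top -10 24.9 -0.1
top -5 26.1 -0.48
top 0 27.2 -0.72
top 5 27.0 -1.07
top 10 27.3 -0.88
top 15 25.5 -0.0
top 20 25.7 -0.17
top 25 26.3 0.08
top 30 27.2 0.03
top 35 25.1 -0.55
top 40 24.6 -0.44
top 45 25.7 -0.39
top 50 26.2 0.01
top 55 26.5 0.48
top 60 24.9 -0.65
top 65 24.9 -0.72
top 70 25.9 -0.6
top 75 18.4 -0.27
top 80 3.4 -6.29
top 85 1.1 -3.27
scene -85 2.3 -1.94
scene -80 0.7 3.85
scene -75 7.7 2.17
scene -70 18.6 1.23
scene -65 24.5 0.09
scene -60 24.3 -0.08
scene -55 23.8 -0.51
scene -50 22.5 -0.79
scene -45 22.0 -0.81
scene -40 22.7 -0.67
scene -35 22.8 -0.34
scene -30 23.8 -0.28
scene -25 24.1 0.18
scene -20 23.7 0.47
scene -15 23.6 0.68
scene -10 23.4 0.96
scene -5 23.2 0.37
scene 0 23.4 -0.42
scene 5 23.5 -0.31
scene 10 22.9 0.22
scene 15 22.6 0.63
scene 20 22.1 0.76
scene 25 22.5 0.68
scene 30 22.9 0.63
scene 35 22.8 0.61
scene 40 22.6 0.49
scene 45 22.4 0.63
scene 50 22.6 0.46
scene 55 22.8 0.66
scene 60 22.9 0.65
scene 65 22.9 0.35
scene 70 18.8 -0.64
scene 75 8.2 -1.3
scene 80 1.4 -0.89
scene 85 0.6 14.08
```

Run:
```python
from h import *
for n in("top","scene"):
    im=grab(n)
    o,f=ortho(im,0.33,0.52,-0.28,-0.14,0.006)
    hsv=cv2.cvtColor(o,cv2.COLOR_BGR2HSV);
    red=((hsv[...,0]<8)|(hsv[...,0]>172))&(hsv[...,1]>100)
    gray=(hsv[...,1]<45)&(hsv[...,2]>60)
    org=(hsv[...,0]>5)&(hsv[...,0]<15)&(hsv[...,1]>180)&(hsv[...,2]>110)
    bl=cv2.morphologyEx((gray).astype(np.uint8),cv2.MORPH_OPEN,np.ones((7,7)))
    bl=cv2.morphologyEx(bl,cv2.MORPH_CLOSE,np.ones((15,15)))
    cs,_=cv2.findContours(bl,0,2);c=max(cs,key=cv2.contourArea);r=cv2.minAreaRect(c)
    print(n,"blade",f([r[0]]).round(4),np.array(r[1])/2,r[2]);print(f(cv2.boxPoints(r)).round(4))
    rc=np.argwhere(cv2.morphologyEx((red&~org).astype(np.uint8),cv2.MORPH_OPEN,np.ones((3,3)))); print("red",f([rc.mean(0)[::-1]]).round(4), f([np.median(rc,0)[::-1]]).round(4),len(rc))
    o,f=ortho(im,0.33,0.52,-0.28,-0.14,0.048)
    hsv=cv2.cvtColor(o,cv2.COLOR_BGR2HSV)
    org=((hsv[...,0]>3)&(hsv[...,0]<16)&(hsv[...,1]>150)&(hsv[...,2]>95)).astype(np.uint8)
    cs,_=cv2.findContours(org,0,2);c=max(cs,key=cv2.contourArea);r=cv2.minAreaRect(c)
    print(n,"handle",f([r[0]]).round(4),np.array(r[1])/2,r[2])
    o,f=ortho(im,0.45,0.75,-0.62,-0.34,0.015)
    cv2.imwrite(f"pics/br_{n}.png",np.clip(o*2.0,0,255).astype(np.uint8))
```

```text
top blade [[ 0.4863 -0.1986]] [51.30304337 25.98554039] 78.9964599609375
[[ 0.509  -0.1809]
 [ 0.514  -0.2064]
 [ 0.4636 -0.2162]
 [ 0.4587 -0.1907]]
red [[ 0.5083 -0.1913]] [[ 0.5155 -0.193 ]] 486
top handle [[ 0.4273 -0.2089]] [59.38184357 25.20956993] 79.04593658447266
scene blade [[ 0.4985 -0.1905]] [11.  9.] 90.0
[[ 0.504 -0.186]
 [ 0.504 -0.195]
 [ 0.493 -0.195]
 [ 0.493 -0.186]]
red [[ 0.5065 -0.1924]] [[ 0.5155 -0.1925]] 551
scene handle [[ 0.4295 -0.2081]] [59.75381088 26.66264915] 79.26110076904297
```

View pics/br_top.png

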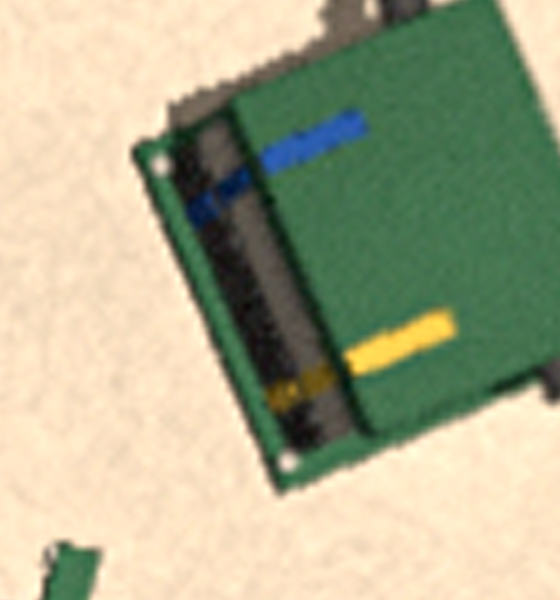

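View pics/br_scene.png

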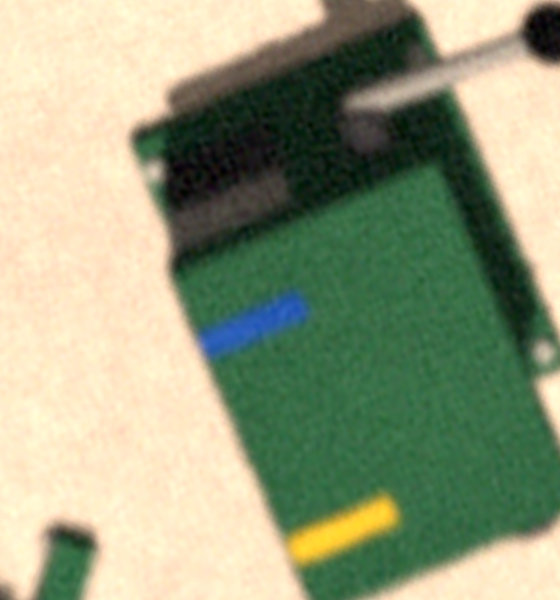

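```bash
cat > brake.py <<'E'
from h import *
for n in("top","scene"):
    im=grab(n)
    o,f=ortho(im,0.45,0.75,-0.65,-0.36,0.146)
    hsv=cv2.cvtColor(o,cv2.COLOR_BGR2HSV)
    for nm,m in(("blue",(hsv[...,0]>100)&(hsv[...,0]<125)&(hsv[...,1]>140)&(hsv[...,2]>90)),("yellow",(hsv[...,0]>18)&(hsv[...,0]<32)&(hsv[...,1]>140)&(hsv[...,2]>120)),("green",(hsv[...,0]>60)&(hsv[...,0]<90)&(hsv[...,1]>100)&(hsv[...,2]>48))):
        m=m.astype(np.uint8)
        if nm=="green": m=cv2.morphologyEx(m,cv2.MORPH_CLOSE,np.ones((41,41)));m=cv2.morphologyEx(m,cv2.MORPH_OPEN,np.ones((41,41)))
        cs,_=cv2.findContours(m,0,2);c=max(cs,key=cv2.contourArea);r=cv2.minAreaRect(c)
        print(n,nm,f([r[0]]).round(4),(np.array(r[1])/2).round(1),round(r[2],2)); 
        print(f(cv2.boxPoints(r)).round(4).tolist())
im=grab("top")
o,f=ortho(im,0.45,0.75,-0.65,-0.36,0.015)
hsv=cv2.cvtColor(o,cv2.COLOR_BGR2HSV)
m=((hsv[...,0]>60)&(hsv[...,0]<95)&(hsv[...,1]>80)).astype(np.uint8)
# front edge: first green col from left per row
pts=[]
for r in range(170,470,3):
    c=np.argmax(m[r]); 
    if m[r,c]: pts.append((c,r))
P=f(pts); 
vx=cv2.fitLine(P.astype(np.float32),cv2.DIST_HUBER,0,0.001,0.001).ravel(); print("front edge",vx, np.degrees(np.arctan2(vx[1],vx[0])))
nrm=np.array([-vx[1],vx[0]]);print(np.std((P-vx[2:])@nrm))
# refine corner extents along edge
d=vx[:2]
g=np.argwhere(m)[:,::-1];G=f(g);dist=(G-vx[2:])@nrm
print("sign",np.median(dist)); s=np.sign(np.median(dist)); k=(dist*s>0.001)&(dist*s<0.006); t=(G[k]-vx[2:])@d; print("ends",vx[2:]+d*t.min(),vx[2:]+d*t.max(),t.max()-t.min())
E
python3 brake.py
```

```text
top blue [[ 0.6421 -0.4388]] [3.5 5.6] 53.13
[[0.6419000029563904, -0.43549999594688416], [0.6452000141143799, -0.4399999976158142], [0.6424000263214111, -0.44209998846054077], [0.6391000151634216, -0.4375999867916107]]
top yellow [[ 0.558  -0.4965]] [10.4 47.3] 65.94
[[0.5530999898910522, -0.47279998660087585], [0.5723999738693237, -0.5159000158309937], [0.5629000067710876, -0.5202000141143799], [0.5436000227928162, -0.47699999809265137]]
top green [[ 0.614  -0.5094]] [173.1 131.8] 67.31
[[0.66839998960495, -0.41519999504089355], [0.7192999720573425, -0.5368000268936157], [0.559499979019165, -0.603600025177002], [0.5087000131607056, -0.4819999933242798]]
scene blue [[ 0.6507 -0.4584]] [ 4.9 19.2] 67.62
[[0.649399995803833, -0.44850000739097595], [0.6567000150680542, -0.46630001068115234], [0.6521000266075134, -0.4681999981403351], [0.6448000073432922, -0.4503999948501587]]
scene yellow [[ 0.5578 -0.4941]] [ 9.5 46.3] 67.75
[[0.5533999800682068, -0.4708999991416931], [0.570900022983551, -0.5138000249862671], [0.5622000098228455, -0.5174000263214111], [0.5446000099182129, -0.47450000047683716]]
scene green [[ 0.624  -0.5167]] [163.  140.1] 66.72
[[0.6711000204086304, -0.42010000348091125], [0.7264999747276306, -0.548799991607666], [0.5767999887466431, -0.6132000088691711], [0.521399974822998, -0.484499990940094]]
front edge [ 0.91678387  0.39938363  0.6005     -0.4402    ] 23.539654
0.0024065414707620135
sign -0.11722811545996825
ends [ 0.50624278 -0.48126179] [ 0.67554332 -0.40750846] 0.18466788774728776
```

Run:
```python
from h import *
C={}
for n in("top","scene"):
    im=grab(n)
    o,f=ortho(im,0.45,0.75,-0.65,-0.36,0.146)
    o=cv2.GaussianBlur(o,(5,5),0);hsv=cv2.cvtColor(o,cv2.COLOR_BGR2HSV)
    for nm,m in(("blue",(hsv[...,0]>98)&(hsv[...,0]<130)&(hsv[...,1]>110)&(hsv[...,2]>75)),("yellow",(hsv[...,0]>15)&(hsv[...,0]<35)&(hsv[...,1]>130)&(hsv[...,2]>95))):
        m=m.astype(np.uint8)
        cs,_=cv2.findContours(m,0,2);c=max(cs,key=cv2.contourArea);r=cv2.minAreaRect(c)
        mm=cv2.moments(c);cen=f([(mm['m10']/mm['m00'],mm['m01']/mm['m00'])])[0]
        print(n,nm,cen.round(4),(np.array(r[1])/2).round(1),round(r[2],2)); C[n,nm]=cen
    d=C[n,"blue"]-C[n,"yellow"];print(np.linalg.norm(d),np.degrees(np.arctan2(d[1],d[0])))
im=grab("top")
o,f=ortho(im,0.45,0.75,-0.65,-0.36,0.015)
o=cv2.GaussianBlur(o,(5,5),0);r=o[...,2].astype(float)
a=np.median(r[:60,:60]);print("bg",a)
pts=[]
for i in range(150,480,3):
    c=np.argmax(r[i]<a*0.6); pts.append((c,i))
P=f(pts).astype(np.float32)
for k in range(4):
    v=cv2.fitLine(P,cv2.DIST_HUBER,0,0.001,0.001).ravel();d=(P-v[2:])@np.array([-v[1],v[0]]);P=P[np.abs(d)<max(0.0015,2*np.std(d))]
print(v,len(P),np.std(d),np.degrees(np.arctan2(v[1],v[0])))
cv2.imwrite("pics/e.png",np.clip(o*1.8,0,255).astype(np.uint8))
```

```text
top blue [ 0.6498 -0.4568] [10.5 47.7] 67.11
top yellow [ 0.558  -0.4967] [12.7 49.8] 66.12
0.10008994087946253 23.51660821265866
scene blue [ 0.6496 -0.4546] [10.5 47.8] 66.57
scene yellow [ 0.5577 -0.4936] [12.9 50.4] 67.17
0.09980192498376496 23.014755001506014
bg 128.0
[ 0.9183122   0.39585692  0.59325    -0.43977273] 110 0.00039035283 23.319427
```

```bash
cat >> h.py <<'E'
def plan(x,y,z,yaw,ret=False):
    s=observe();R=s["tool_rot"];p=s["position"]
    cur=np.degrees(np.arctan2(R[1,0],R[0,0]));d=(yaw-cur+180)%360-180
    c,si=np.cos(np.radians(yaw)),np.sin(np.radians(yaw))
    D=np.array([x,y,z])-p
    sl=np.array([D[0]*c+D[1]*si, D[0]*si-D[1]*c, -D[2]])
    tilt=R[:,2]
    print("t %.2f pos %s yaw %.2f q6 %.1f tilt %s F %s w %.4f"%(s["time_s"],p.round(4),cur,s["q"][5],tilt[:2].round(4),s["ft_force"].round(1),s["grip_width"]))
    print("dr z total %.4f rad ; slide(after turn) x %.4f y %.4f z %.4f"%(-np.radians(d),*sl))
E
python3 -c "
from h import *
plan(.4284,-.2085,.14,101)"
```

```text
t 1.15 pos [0.2166 0.5055 0.2423] yaw 66.81 q6 -12.3 tilt [-0.  0.] F [-0.5  0.5  0.3] w 0.0852
dr z total -0.5968 rad ; slide(after turn) x -0.7413 y 0.0717 z 0.1023
```

Call:
jog_arm(dr=[[0,0,-0.1],[0,0,-0.1],[0,0,-0.1],[0,0,-0.1],[0,0,-0.1],[0,0,-0.097],[0,0,0],[0,0,0],[0,0,0],[0,0,0]], slide=[[0,0,0],[0,0,0],[0,0,0],[0,0,0],[0,0,0],[0,0,0],[-0.02,0.0,0],[-0.03,0.004,0],[-0.037,0.004,0],[-0.037,0.004,0]], gripper=[1,1,1,1,1,1,1,1,1,1], force=60)

```text
time_s: 2.15
position: [0.2522, 0.385, 0.2423]
tool_rot: [[-0.192, 0.981, 0.0], [0.981, 0.192, 0.0], [0.0, 0.0, -1.0]]
ft_force: [-0.1, 0.2, 0.7]
grip_width: 0.0854
```

Call:
jog_arm(dr=[[0,0,0],[0,0,0],[0,0,0],[0,0,0],[0,0,0],[0,0,0],[0,0,0],[0,0,0],[0,0,0],[0,0,0]], slide=[[-0.037,0.004,0],[-0.037,0.004,0],[-0.037,0.004,0],[-0.037,0.004,0],[-0.037,0.004,0],[-0.037,0.004,0],[-0.037,0.004,0],[-0.037,0.004,0],[-0.037,0.004,0],[-0.037,0.004,0]], gripper=[1,1,1,1,1,1,1,1,1,1])

```text
time_s: 3.15
position: [0.3622, 0.029, 0.2426]
tool_rot: [[-0.191, 0.982, 0.001], [0.982, 0.191, -0.0], [-0.0, 0.001, -1.0]]
ft_force: [0.7, 0.8, 0.1]
grip_width: 0.0856
```

Call:
jog_arm(dr=[[0,0,0],[0,0,0],[0,0,0],[0,0,0],[0,0,0],[0,0,0],[0,0,0],[0,0,0],[0,0,0],[0,0,0]], slide=[[-0.037,0.004,0.005],[-0.037,0.004,0.015],[-0.037,0.004,0.02],[-0.037,0.004,0.02],[-0.037,0.003,0.02],[-0.03,0,0.015],[-0.03,0,0.007],[0,0,0],[0,0,0],[0,0,0]], gripper=[1,1,1,1,1,1,1,1,1,1])

```text
time_s: 4.15
position: [0.4273, -0.2054, 0.1407]
tool_rot: [[-0.192, 0.981, 0.0], [0.981, 0.192, 0.0], [-0.0, 0.0, -1.0]]
ft_force: [-0.2, 1.1, -0.6]
grip_width: 0.0857
```

```bash
python3 -c "
from h import *
plan(.4284,-.2085,.031,101)
im=grab('top');crop(im,310,130,200,150,4,'t1');
im=grab('scene');crop(im,200,140,200,150,4,'s1')"
```

```text
t 4.15 pos [ 0.4273 -0.2054  0.1407] yaw 101.05 q6 -141.1 tilt [0.0002 0.    ] F [-0.2  1.1 -0.6] w 0.0857
dr z total 0.0009 rad ; slide(after turn) x -0.0032 y 0.0005 z 0.1097
```

View pics/s1.png

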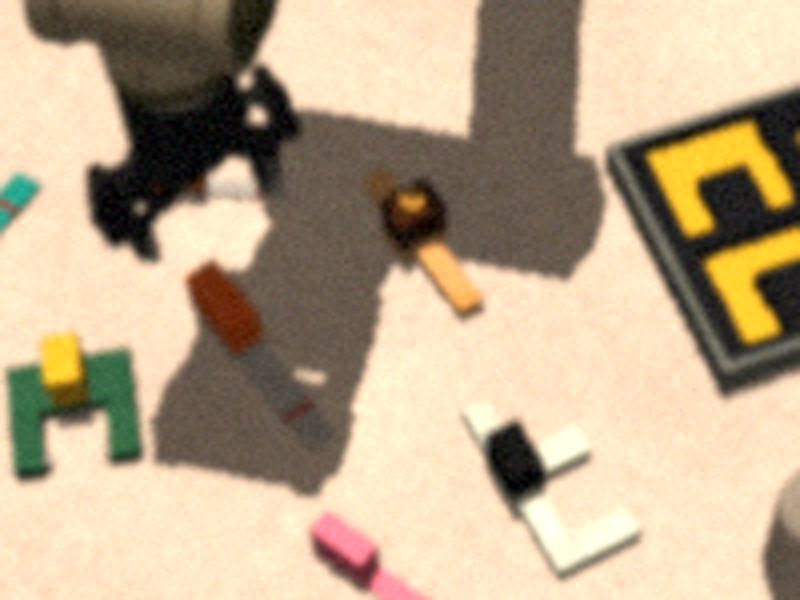

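Call:
jog_arm(dr=[[0,0,0],[0,0,0],[0,0,0],[0,0,0],[0,0,0],[0,0,0],[0,0,0],[0,0,0],[0,0,0],[0,0,0]], slide=[[-0.003,0,0.01],[0,0,0.02],[0,0,0.025],[0,0,0.025],[0,0,0.02],[0,0,0.009],[0,0,0],[0,0,0],[0,0,0],[0,0,0]], gripper=[1,1,1,1,1,1,1,1,-1,-1])

```text
time_s: 5.25
position: [0.4283, -0.2094, 0.0321]
tool_rot: [[-0.191, 0.982, 0.001], [0.982, 0.191, -0.001], [-0.001, 0.001, -1.0]]
ft_force: [-0.4, -0.2, 0.2]
grip_width: 0.0591
```

Call:
jog_arm(dr=[[0,0,0],[0,0,0],[0,0,0],[0,0,0],[0,0,0],[0,0,0],[0,0,0],[0,0,0],[0,0,0],[0,0,0]], slide=[[0,0,0],[0,0,0],[0,0,0],[0,0,0],[0,0,0],[0,0,0],[0,0,0],[0,0,0],[0,0,0],[0,0,0]], gripper=[-1,-1,-1,-1,-1,-1,-1,-1,-1,-1])

```text
time_s: 6.25
position: [0.4282, -0.2094, 0.0318]
tool_rot: [[-0.191, 0.982, 0.001], [0.982, 0.191, -0.001], [-0.001, 0.0, -1.0]]
ft_force: [-0.9, 0.9, 5.4]
grip_width: 0.0252
```

```bash
python3 -c "
from h import *
plan(.55,-.30,.20,23.3)"
```

```text
t 6.25 pos [ 0.4282 -0.2094  0.0318] yaw 101.02 q6 -141.3 tilt [ 0.0005 -0.0005] F [-0.9  0.9  5.4] w 0.0252
dr z total 1.3564 rad ; slide(after turn) x 0.0760 y 0.1314 z -0.1682
```

Call:
jog_arm(dr=[[0,0,0],[0,0,0],[0,0,0],[0,0,0],[0,0,0],[0,0,0.06],[0,0,0.1],[0,0,0.1],[0,0,0.1],[0,0,0.1]], slide=[[0,0,-0.015],[0,0,-0.03],[0,0,-0.035],[0,0,-0.035],[0,0,-0.023],[0,0,0],[0,0,0],[0,0,0],[0,0,0],[0,0,0]], gripper=[-1,-1,-1,-1,-1,-1,-1,-1,-1,-1])

```text
time_s: 7.25
position: [0.4278, -0.209, 0.169]
tool_rot: [[0.269, 0.963, -0.001], [0.963, -0.269, 0.001], [0.0, -0.001, -1.0]]
ft_force: [-0.6, 1.4, -1.9]
grip_width: 0.0252
```

Call:
jog_arm(dr=[[0,0,0.1],[0,0,0.1],[0,0,0.1],[0,0,0.1],[0,0,0.1],[0,0,0.1],[0,0,0.1],[0,0,0.1],[0,0,0.096],[0,0,0]], slide=[[0,0,0],[0,0,0],[0,0,0],[0,0,0],[0,0,0],[0,0,0],[0,0,0],[0,0,0],[0,0,0],[0,0,0]], gripper=[-1,-1,-1,-1,-1,-1,-1,-1,-1,-1])

```text
time_s: 8.25
position: [0.4278, -0.2091, 0.169]
tool_rot: [[0.919, 0.395, -0.001], [0.395, -0.919, 0.001], [-0.0, -0.001, -1.0]]
ft_force: [0.3, 0.1, -1.7]
grip_width: 0.0249
```

```bash
python3 -c "
from h import *
plan(.5758,-.2841,.0998,23.3)"
```

```text
t 8.25 pos [ 0.4278 -0.2091  0.169 ] yaw 23.27 q6 -63.6 tilt [-0.0006  0.0006] F [ 0.3  0.1 -1.7] w 0.0249
dr z total -0.0005 rad ; slide(after turn) x 0.1062 y 0.1274 z 0.0692
```

Call:
jog_arm(dr=[[0,0,0],[0,0,0],[0,0,0],[0,0,0],[0,0,0],[0,0,0],[0,0,0],[0,0,0],[0,0,0],[0,0,0]], slide=[[0.015,0.015,0],[0.03,0.03,0],[0.031,0.03,0],[0.03,0.03,0.01],[0,0.022,0.02],[0,0,0.02],[0,0,0.015],[0,0,0.004],[0,0,0],[0,0,0]], gripper=[-1,-1,-1,-1,-1,-1,-1,-1,-1,-1])

```text
time_s: 9.25
position: [0.5759, -0.2841, 0.1013]
tool_rot: [[0.918, 0.397, 0.001], [0.397, -0.918, -0.001], [0.001, 0.001, -1.0]]
ft_force: [-0.1, -0.2, -2.1]
grip_width: 0.0251
```

Run:
```python
from h import *
plan(.5758,-.2841,.0998,23.3)
for n in("top","scene"):
    im=grab(n)
    o,f=ortho(im,0.45,0.75,-0.65,-0.25,0.074)
    cv2.imwrite(f"pics/g_{n}.png",np.clip(o*2.0,0,255).astype(np.uint8))
    hsv=cv2.cvtColor(o,cv2.COLOR_BGR2HSV)
    red=(((hsv[...,0]<8)|(hsv[...,0]>172))&(hsv[...,1]>90)).astype(np.uint8)
    k,l,st,ce=cv2.connectedComponentsWithStats(red)
    for i in range(1,k):
        if st[i,4]>60: print(n,f([ce[i]]).round(4),st[i])
```

```text
t 9.25 pos [ 0.5759 -0.2841  0.1013] yaw 23.37 q6 -60.2 tilt [ 0.0011 -0.0009] F [-0.1 -0.2 -2.1] w 0.0251
dr z total 0.0013 rad ; slide(after turn) x -0.0001 y -0.0000 z 0.0015
scene [[ 0.6096 -0.3643]] [217 256  25  45 481]
scene [[ 0.5882 -0.3064]] [108 317  12  15  65]
scene [[ 0.5559 -0.283 ]] [ 60 364  15  56 283]
scene [[ 0.5433 -0.2908]] [ 78 405  10  20 117]
```

View pics/g_top.png

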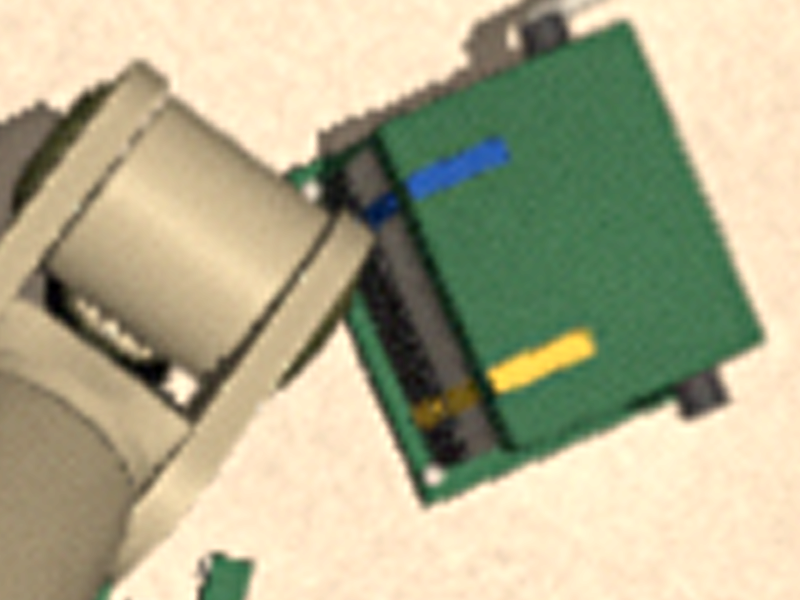

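View pics/g_scene.png

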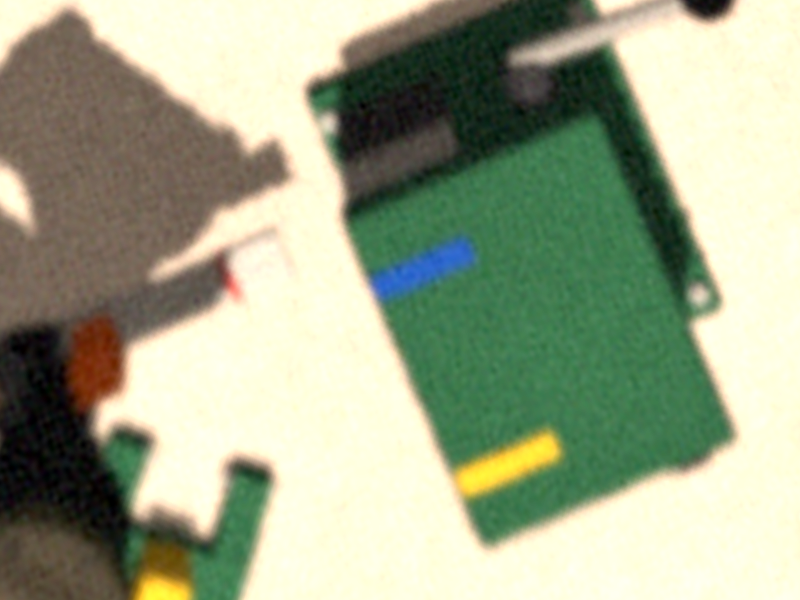

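Run:
```python
from h import *
im=grab("scene"); crop(im,120,250,110,90,7,"sb")
im=grab("top")
gx=np.array([.3955,-.9185]);gy=np.array([.9185,.3955])
for z in(.015,.071,.146):
    for s in(.330,.345,.36,.37):
        ps=np.arange(.62,.70,.002)
        P=ps[:,None]*gx+s*gy
        q=proj(im,np.c_[P,np.full(len(ps),z)]).astype(np.float32)
        v=cv2.remap(im["pixels"],q[None,:,0],q[None,:,1],cv2.INTER_LINEAR)[0]
        print(z,s,' '.join(f"{int(a)}" for a in v.mean(1)))
```

```text
0.015 0.33 116 116 116 115 117 119 119 117 100 73 46 31 38 44 44 41 30 19 12 12 12 11 11 17 24 25 28 35 40 40 42 41 37 31 25 20 19 25 34 40
0.015 0.345 116 117 117 117 117 118 118 115 98 71 42 34 39 43 44 39 30 21 14 13 15 12 7 13 19 24 30 38 42 41 40 41 38 33 26 20 18 20 31 41
0.015 0.36 115 117 118 118 118 119 120 117 107 75 39 34 36 41 44 36 26 19 15 13 11 12 13 14 16 22 32 42 43 41 40 38 35 32 24 18 17 22 33 41
0.015 0.37 46 54 73 92 101 118 120 121 113 92 54 34 38 42 43 39 30 21 16 14 14 14 13 16 23 25 30 37 42 43 42 39 35 29 23 20 21 26 36 43
0.071 0.33 82 52 32 35 42 44 45 32 20 14 11 10 11 12 18 24 27 32 37 40 41 41 38 33 27 22 16 22 33 39 43 45 44 42 43 44 44 42 43 45
0.071 0.345 85 59 38 38 43 44 43 31 20 14 14 17 14 10 16 24 27 33 39 42 41 40 40 35 28 22 16 20 29 38 44 45 44 43 44 44 45 46 44 44
0.071 0.36 90 60 31 36 42 44 39 27 19 16 13 10 11 13 13 14 25 35 42 43 40 39 36 32 27 21 17 23 32 39 44 44 45 45 45 45 44 44 44 44
0.071 0.37 92 63 41 37 42 42 38 28 18 16 15 14 13 12 15 20 26 36 41 42 42 40 37 33 23 17 17 22 32 39 44 44 46 46 45 44 44 44 44 45
0.146 0.33 12 13 18 23 29 37 40 41 42 39 35 29 23 16 19 32 40 44 45 46 44 44 44 44 43 43 44 44 44 42 44 45 44 44 45 45 44 45 46 45
0.146 0.345 15 14 15 17 26 37 41 44 42 40 37 30 23 17 18 30 40 46 45 42 44 45 45 45 44 44 45 44 44 43 45 47 45 44 45 46 46 46 45 45
0.146 0.36 14 13 14 19 28 39 41 42 40 38 34 28 21 17 16 30 40 45 45 44 44 45 45 45 44 43 43 45 46 45 45 45 44 43 44 45 45 45 44 44
0.146 0.37 11 12 15 21 28 39 43 44 42 39 35 32 20 15 23 32 41 43 43 43 43 44 45 45 43 42 44 45 45 45 46 46 45 45 45 45 45 44 44 45
```

View pics/sb.png

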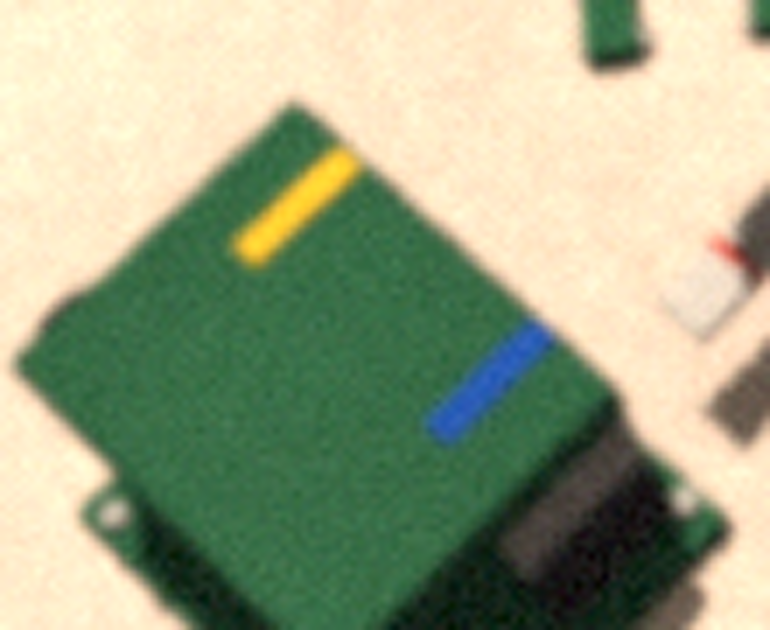

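Call:
jog_arm(dr=[[0,0,0],[0,0,0],[0,0,0],[0,0,0],[0,0,0],[0,0,0],[0,0,0],[0,0,0],[0,0,0],[0,0,0]], slide=[[0,0.005,0.0015],[0,0.01,0],[0,0.01,0],[0,0.008,0],[0,0.005,0],[0,0.004,0],[0,0.003,0],[0,0,0],[0,0,0],[0,0,0]], gripper=[-1,-1,-1,-1,-1,-1,-1,-1,-1,-1])

```text
time_s: 10.45
position: [0.5934, -0.325, 0.0989]
tool_rot: [[0.918, 0.396, -0.0], [0.396, -0.918, 0.0], [-0.0, -0.0, -1.0]]
ft_force: [0.7, -0.2, -1.4]
grip_width: 0.0249
```

Run:
```python
from h import *
p=.560;s=.4165
plan(p*.3955+s*.9185,-p*.9185+s*.3955,.0998,23.3)
for n in("scene","top"):
    im=grab(n); 
    crop(im,*( (150,250,110,90) if n=="scene" else (400,130,110,90)),7,"ins_"+n)
```

```text
t 10.45 pos [ 0.5934 -0.325   0.0989] yaw 23.34 q6 -62.0 tilt [-0.0001  0.0001] F [ 0.7 -0.2 -1.4] w 0.0249
dr z total 0.0006 rad ; slide(after turn) x -0.0000 y 0.0269 z -0.0009
```

View pics/ins_scene.png

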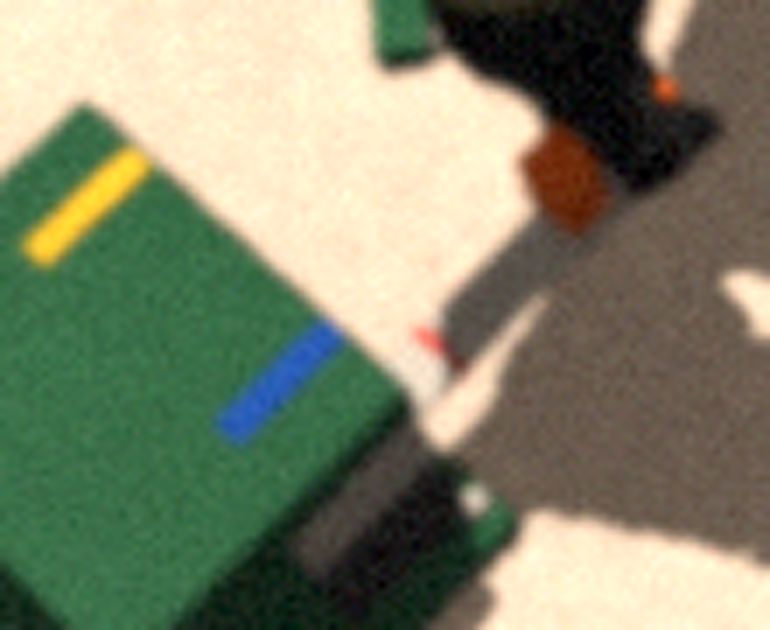

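View pics/ins_top.png

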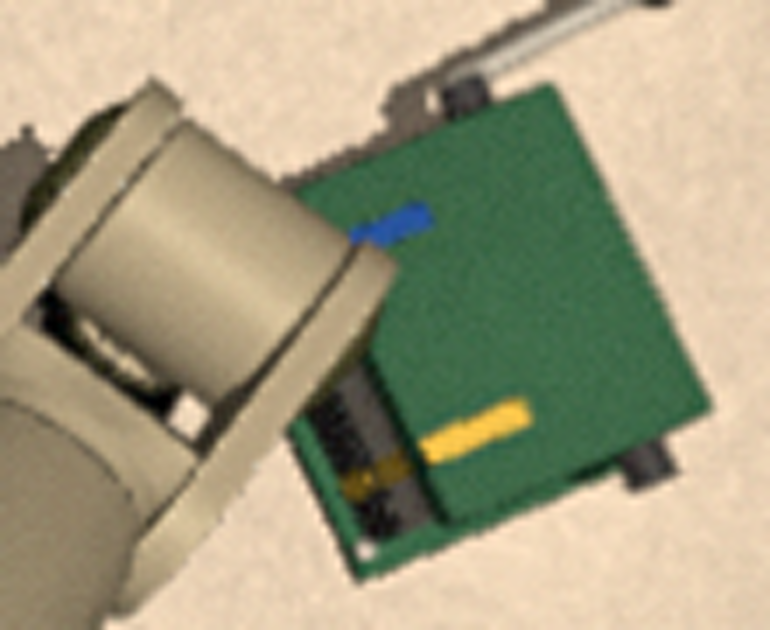

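Run:
```python
from h import *
gx=np.array([.3955,-.9185]);gy=np.array([.9185,.3955])
R=[]
for i in range(4):
    im=grab("scene")
    sub=im["pixels"][285:315,195:230];sub=cv2.resize(sub,None,fx=8,fy=8,interpolation=cv2.INTER_CUBIC)
    hsv=cv2.cvtColor(sub,cv2.COLOR_BGR2HSV)
    red=(((hsv[...,0]<9)|(hsv[...,0]>170))&(hsv[...,1]>95)&(hsv[...,2]>60)).astype(np.uint8)
    k,l,st,ce=cv2.connectedComponentsWithStats(red);j=1+np.argmax(st[1:,4])
    c=(ce[j]+.5)/8-.5+[195,285]
    w=onz(im,[c],.0731)[0,:2];R.append((w@gx,w@gy));print(c,st[j],R[-1])
print(np.mean(R,0)); P=observe()["position"][:2];print("tcp p,s",P@gx,P@gy)
for px in[(211.4,315),(207.5,308)]:
  for z in(.071,.146):
    w=onz(im,[px],z)[0,:2];print(px,z,w@gx,w@gy)
# expected pix of mouth corners p=.6495
for p,s,z in[(.6495,.4465,.071),(.6495,.4465,.146),(.6495,.4465,.015),(.6395,.4615,.015)]:
    w=p*gx+s*gy;q=proj(im,[[*w,z]])[0];print(p,s,z,q,"crop",(q-[150,250])*7)
```

```text
[211.42287378 298.27972644] [113  92  45  45 923] (np.float64(0.6206735951568132), np.float64(0.4139998206995009))
[211.51638076 298.48699381] [113  93  59  52 889] (np.float64(0.620906651525188), np.float64(0.4145863146160664))
[211.72635669 298.74255796] [115  93  57  54 949] (np.float64(0.6210386028187589), np.float64(0.4154937368901705))
[211.55426408 298.60460946] [114  94  56  49 941] (np.float64(0.6210637554949204), np.float64(0.4148893926921693))
[0.62092065 0.41474232]
tcp p,s 0.5333764644261682 0.4164814783073765
(211.4, 315) 0.071 0.6511233252006805 0.44509032856950403
(211.4, 315) 0.146 0.6599118753909201 0.4762952268928143
(207.5, 308) 0.071 0.6447459135082366 0.4242689590098048
(207.5, 308) 0.146 0.6539505119149397 0.45683219737566
0.6495 0.4465 0.071 [212.25706208 314.89114287] crop [435.79943454 454.23800008]
0.6495 0.4465 0.146 [205.84851384 303.95061043] crop [390.93959689 377.65427304]
0.6495 0.4465 0.015 [216.6209113  322.31808272] crop [466.34637911 506.22657906]
0.6395 0.4615 0.015 [223.43058201 323.0766353 ] crop [514.01407407 511.53644711]
```

Call:
jog_arm(dr=[[0,0,0],[0,0,0],[0,0,0],[0,0,0],[0,0,0],[0,0,0],[0,0,0],[0,0,0],[0,0,0],[0,0,0]], slide=[[0,0.003,-0.0009],[0,0.004,0],[0,0.004,0],[0,0.004,0],[0,0.004,0],[0,0.003,0],[0,0.003,0],[0,0.0023,0],[0,0,0],[0,0,0]], gripper=[-1,-1,-1,-1,-1,-1,-1,-1,-1,-1])

```text
time_s: 11.75
position: [0.6043, -0.3502, 0.0997]
tool_rot: [[0.918, 0.396, -0.0], [0.396, -0.918, 0.0], [-0.0, -0.0, -1.0]]
ft_force: [0.4, 0.3, -1.3]
grip_width: 0.0251
```

Run:
```python
from h import *
p=.5607;s=.4165
plan(p*.3955+s*.9185,-p*.9185+s*.3955,.0998,23.3)
im=grab("scene");crop(im,150,250,110,90,7,"ins2")
```

```text
t 11.75 pos [ 0.6043 -0.3502  0.0997] yaw 23.32 q6 -63.1 tilt [-0.      0.0001] F [ 0.4  0.3 -1.3] w 0.0251
dr z total 0.0004 rad ; slide(after turn) x 0.0000 y 0.0000 z -0.0001
```

View pics/ins2.png

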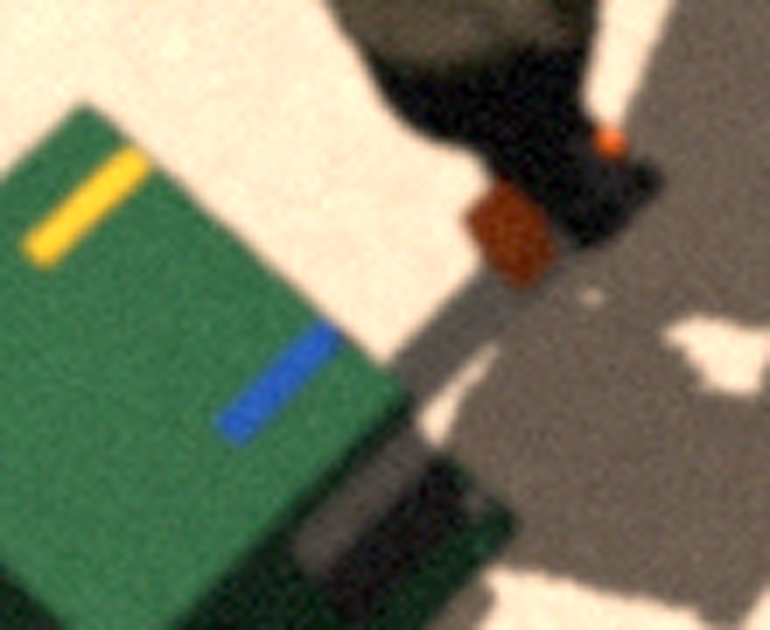

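Call:
jog_arm(dr=[[0,0,0],[0,0,0],[0,0,0],[0,0,0],[0,0,0],[0,0,0],[0,0,0],[0,0,0],[0,0,0],[0,0,0]], slide=[[0,0,0],[0,0,0],[0,0,0],[0,0,0],[0,0,0],[0,0,0],[0,0,0],[0,0,0],[0,0,0],[0,0,0]], gripper=[-1,-1,-1,-1,-1,-1,-1,-1,-1,-1])

```text
time_s: 12.8
position: [0.6043, -0.3503, 0.0997]
tool_rot: [[0.918, 0.396, -0.0], [0.396, -0.918, 0.0], [-0.0, -0.0, -1.0]]
ft_force: [0.3, 0.2, -1.1]
grip_width: 0.0254
```

Call:
jog_arm(dr=[[0,0,0],[0,0,0],[0,0,0],[0,0,0],[0,0,0],[0,0,0],[0,0,0],[0,0,0],[0,0,0],[0,0,0]], slide=[[0,0,0],[0,0,0],[0,0,0],[0,-0.004,0],[0,-0.008,0],[0,-0.01,0],[0,-0.01,0],[0,-0.01,0],[0,-0.01,0],[0,-0.008,0]], gripper=[-1,-1,-1,-1,-1,-1,-1,-1,-1,-1])

```text
time_s: 13.8
position: [0.5802, -0.2942, 0.0999]
tool_rot: [[0.918, 0.396, 0.0], [0.396, -0.918, 0.0], [0.0, -0.0, -1.0]]
ft_force: [-0.3, -0.1, -2.5]
grip_width: 0.0252
```

Call:
jog_arm(dr=[[0,0,0],[0,0,0],[0,0,0],[0,0,0],[0,0,0],[0,0,0],[0,0,0],[0,0,0],[0,0,0],[0,0,0]], slide=[[-0.01,0,0],[-0.02,0,0],[-0.02,0,0],[-0.02,0,0],[-0.02,0,0],[-0.01,0,0],[0,0,0],[0,0,0],[0,0,0],[0,0,0]], gripper=[-1,-1,-1,-1,-1,-1,-1,-1,-1,-1])

```text
time_s: 14.8
position: [0.4892, -0.3345, 0.0996]
tool_rot: [[0.918, 0.397, 0.0], [0.397, -0.918, -0.0], [0.0, 0.0, -1.0]]
ft_force: [0.9, -0.2, -1.5]
grip_width: 0.0248
```

Run:
```python
from h import *
p=.5607;s=.3165
plan(p*.3955+s*.9185,-p*.9185+s*.3955,.0998,23.3)
```

```text
t 14.80 pos [ 0.4892 -0.3345  0.0996] yaw 23.37 q6 -69.2 tilt [ 0.0001 -0.0001] F [ 0.9 -0.2 -1.5] w 0.0248
dr z total 0.0012 rad ; slide(after turn) x -0.0006 y 0.0600 z -0.0002
```

Call:
jog_arm(dr=[[0,0,0],[0,0,0],[0,0,0],[0,0,0],[0,0,0],[0,0,0],[0,0,0],[0,0,0],[0,0,0],[0,0,0]], slide=[[-0.0006,0.004,0],[0,0.006,0],[0,0.006,0],[0,0.007,0],[0,0.007,0],[0,0.007,0],[0,0.007,0],[0,0.006,0],[0,0.005,0],[0,0.005,0]], gripper=[-1,-1,-1,-1,-1,-1,-1,-1,-1,-1])

```text
time_s: 15.8
position: [0.512, -0.3905, 0.0997]
tool_rot: [[0.918, 0.396, -0.0], [0.396, -0.918, 0.0], [-0.0, -0.0, -1.0]]
ft_force: [0.6, 0.3, -3.0]
grip_width: 0.0253
```

Call:
jog_arm(dr=[[0,0,0],[0,0,0],[0,0,0],[0,0,0],[0,0,0],[0,0,0],[0,0,0],[0,0,0],[0,0,0],[0,0,0]], slide=[[0,0,0],[0,0,0],[0,0,0],[0,0,0],[0,0,0],[0,0,0],[0,0,0],[0,0,0],[0,0,0],[0,0,0]], gripper=[-1,-1,-1,-1,-1,-1,-1,-1,-1,-1])

```text
time_s: 16.8
position: [0.5119, -0.3901, 0.0997]
tool_rot: [[0.918, 0.396, 0.0], [0.396, -0.918, -0.0], [0.0, 0.0, -1.0]]
ft_force: [-0.5, 0.0, -2.3]
grip_width: 0.0251
```

Run:
```python
from h import *
p=.5607;s=.3165
plan(p*.3955+s*.9185,-p*.9185+s*.3955,.0998,23.3)
im=grab("scene");crop(im,120,230,110,90,7,"ins3")
im=grab("top");crop(im,390,120,130,105,6,"ins3t")
```

```text
t 16.80 pos [ 0.5119 -0.3901  0.0997] yaw 23.32 q6 -71.2 tilt [ 0. -0.] F [-0.5  0.  -2.3] w 0.0251
dr z total 0.0003 rad ; slide(after turn) x 0.0007 y -0.0001 z -0.0001
```

View pics/ins3t.png

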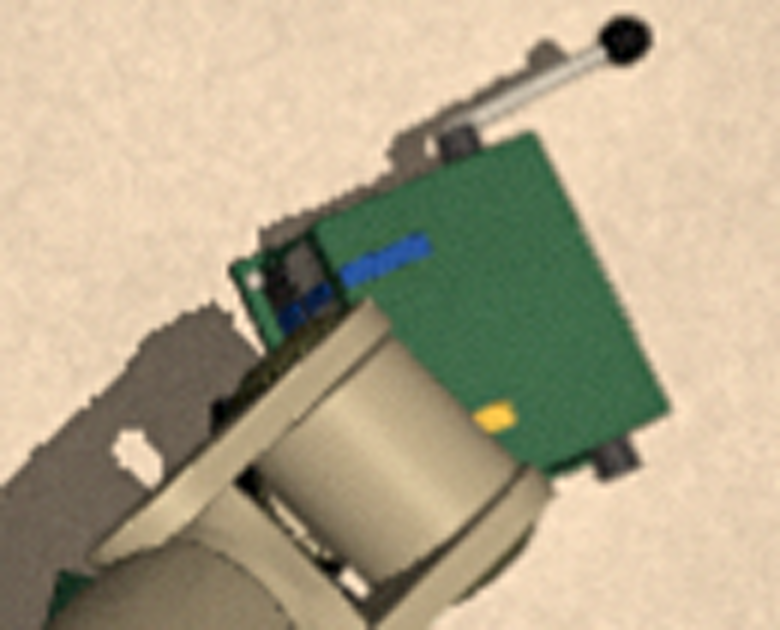

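View pics/ins3.png

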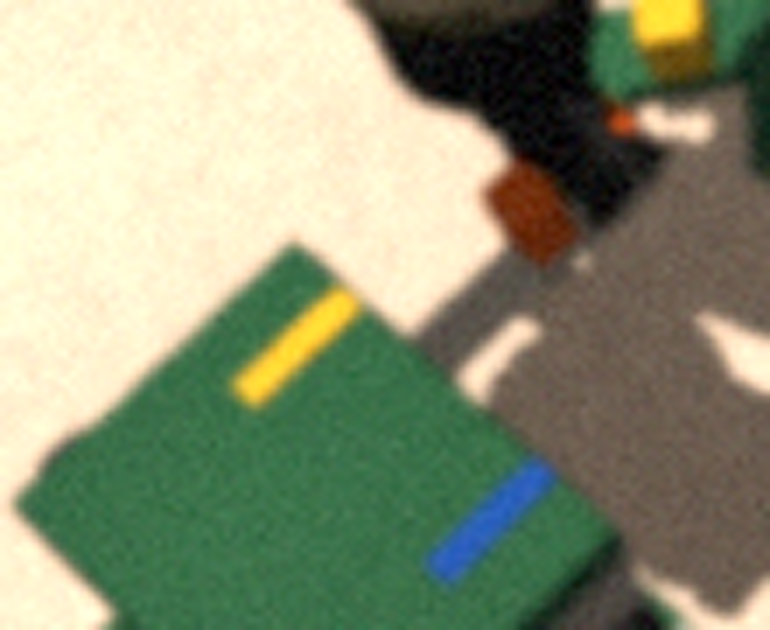

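Call:
jog_arm(dr=[[0,0,0],[0,0,0],[0,0,0],[0,0,0],[0,0,0],[0,0,0],[0,0,0],[0,0,0],[0,0,0],[0,0,0]], slide=[[0,0,0],[0,0,0],[0,0,0],[0,0,0],[0,-0.005,0],[0,-0.01,0],[0,-0.012,0],[0,-0.012,0],[0,-0.015,0],[0,-0.015,0]], gripper=[-1,-1,-1,-1,-1,-1,-1,-1,-1,-1])

```text
time_s: 17.9
position: [0.484, -0.3255, 0.0998]
tool_rot: [[0.918, 0.396, -0.0], [0.396, -0.918, 0.0], [-0.0, -0.0, -1.0]]
ft_force: [0.1, 0.8, -1.7]
grip_width: 0.0251
```

Call:
jog_arm(dr=[[0,0,0],[0,0,0],[0,0,0],[0,0,-0.06],[0,0,-0.1],[0,0,-0.1],[0,0,-0.1],[0,0,-0.1],[0,0,-0.1],[0,0,-0.1]], slide=[[0,-0.01,-0.015],[0,-0.005,-0.03],[0,0,-0.03],[0,0,-0.005],[0,0,0],[0,0,0],[0,0,0],[0,0,0],[0,0,0],[0,0,0]], gripper=[-1,-1,-1,-1,-1,-1,-1,-1,-1,-1])

```text
time_s: 18.9
position: [0.4783, -0.3121, 0.1797]
tool_rot: [[0.479, 0.878, -0.0], [0.878, -0.479, 0.0], [0.0, -0.0, -1.0]]
ft_force: [0.1, -0.2, -2.2]
grip_width: 0.0249
```

Call:
jog_arm(dr=[[0,0,-0.1],[0,0,-0.1],[0,0,-0.1],[0,0,-0.1],[0,0,0],[0,0,0],[0,0,0],[0,0,0],[0,0,0],[0,0,0]], slide=[[0,0,0],[0,0,0],[0,0,0],[0,0,0],[0.01,0,0],[0.025,0,0],[0.04,0,0],[0.04,0,0],[0.04,0,0],[0.03,0,0]], gripper=[-1,-1,-1,-1,-1,-1,-1,-1,-1,-1])

```text
time_s: 19.9
position: [0.4971, -0.1258, 0.1799]
tool_rot: [[0.105, 0.994, -0.0], [0.994, -0.105, 0.001], [0.001, -0.0, -1.0]]
ft_force: [1.0, 0.9, -2.5]
grip_width: 0.0254
```

Run:
```python
from h import *
plan(.5038,.3968,.17,84.1)
```

```text
t 19.90 pos [ 0.4971 -0.1258  0.1799] yaw 83.95 q6 -111.4 tilt [-0.0001  0.0005] F [ 1.   0.9 -2.5] w 0.0254
dr z total -0.0026 rad ; slide(after turn) x 0.5205 y -0.0471 z 0.0099
```

Call:
jog_arm(dr=[[0,0,-0.0026],[0,0,0],[0,0,0],[0,0,0],[0,0,0],[0,0,0],[0,0,0],[0,0,0],[0,0,0],[0,0,0]], slide=[[0.02,-0.002,0],[0.035,-0.004,0],[0.04,-0.004,0],[0.04,-0.004,0],[0.04,-0.004,0],[0.04,-0.004,0],[0.04,-0.004,0],[0.04,-0.004,0],[0.04,-0.004,0],[0.04,-0.004,0]], gripper=[-1,-1,-1,-1,-1,-1,-1,-1,-1,-1])

```text
time_s: 20.9
position: [0.4965, 0.2501, 0.1799]
tool_rot: [[0.104, 0.995, -0.0], [0.995, -0.104, 0.0], [0.0, -0.0, -1.0]]
ft_force: [0.5, -0.6, -2.6]
grip_width: 0.0252
```

Call:
jog_arm(dr=[[0,0,0],[0,0,0],[0,0,0],[0,0,0],[0,0,0],[0,0,0],[0,0,0],[0,0,0],[0,0,0],[0,0,0]], slide=[[0.04,-0.003,0],[0.04,-0.003,0],[0.035,-0.003,0],[0.02,0,0],[0.01,0,0.01],[0,0,0.02],[0,0,0.03],[0,0,0.025],[0,0,0.015],[0,0,0]], gripper=[-1,-1,-1,-1,-1,-1,-1,-1,-1,-1])

```text
time_s: 21.9
position: [0.502, 0.3919, 0.0769]
tool_rot: [[0.103, 0.995, -0.005], [0.995, -0.103, -0.003], [-0.003, -0.005, -1.0]]
ft_force: [-0.5, 0.5, -1.3]
grip_width: 0.0251
```

Run:
```python
from h import *
plan(.5038,.3968,.07,84.1)
im=grab("scene");crop(im,370,120,130,105,6,"f1")
im=grab("top");crop(im,170,140,130,105,6,"f1t")
```

```text
t 21.90 pos [0.502  0.3919 0.0769] yaw 84.08 q6 -56.7 tilt [-0.0051 -0.0027] F [-0.5  0.5 -1.3] w 0.0251
dr z total -0.0003 rad ; slide(after turn) x 0.0050 y 0.0013 z 0.0069
```

View pics/f1.png

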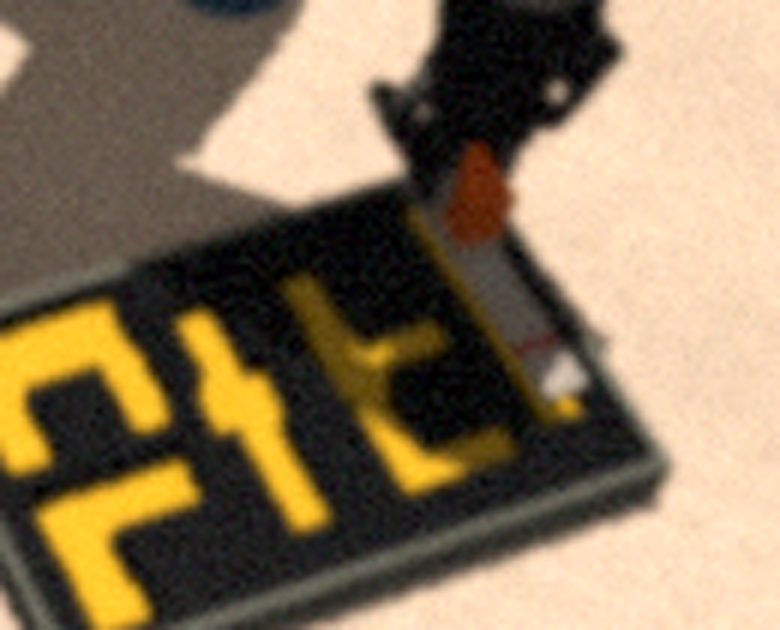

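View pics/f1t.png

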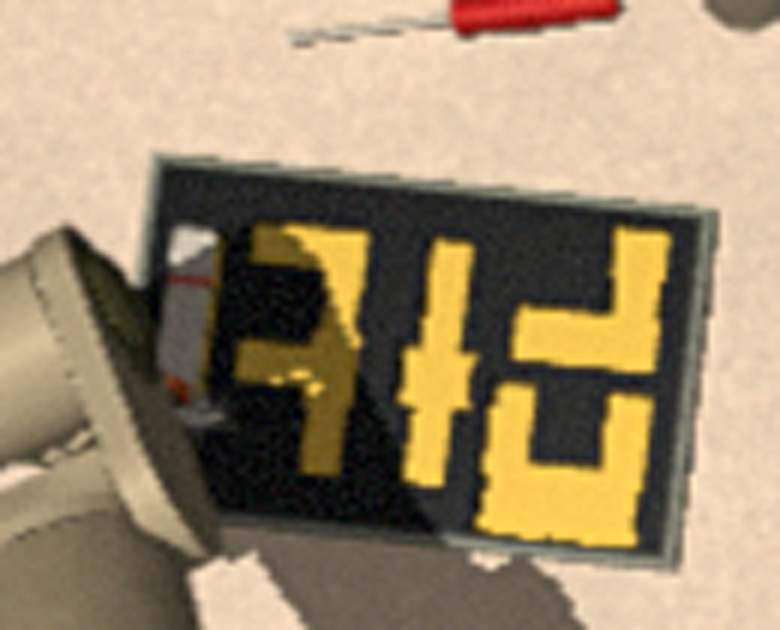

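Call:
jog_arm(dr=[[0,0,0],[0,0,0],[0,0,0],[0,0,0],[0,0,0],[0,0,0],[0,0,0],[0,0,0],[0,0,0],[0,0,0]], slide=[[0.003,0.001,0.005],[0,0,0],[0,0,0],[0,0,0],[0,0,0],[0,0,0],[0,0,0],[0,0,0],[0,0,0],[0,0,0]], gripper=[-1,-1,-1,-1,-1,-1,-1,-1,-1,-1])

```text
time_s: 23.0
position: [0.5049, 0.396, 0.0747]
tool_rot: [[0.101, 0.995, -0.0], [0.995, -0.101, -0.0], [-0.0, -0.0, -1.0]]
ft_force: [1.2, -0.2, -1.5]
grip_width: 0.0249
```

Run:
```python
from h import *
plan(.5038,.3968,.07,84.1)
ex=np.array([np.cos(np.radians(-5.9)),np.sin(np.radians(-5.9))]);ey=np.array([-ex[1],ex[0]])
T=observe()["position"];zt=T[2]-.0318+.006
for n in("top","scene"):
    im=grab(n)
    for u in(.045,.055,.065,.075,.08,.095,.1,.105,.11):
        v=np.arange(-.022,.0221,.001)
        P=T[:2]+u*ex+v[:,None]*ey
        q=proj(im,np.c_[P,np.full(len(v),zt)]).astype(np.float32)
        c=cv2.remap(im["pixels"],q[None,:,0],q[None,:,1],cv2.INTER_LINEAR)[0].astype(int)
        b=c[:,0]  # blue channel: grey high, yellow/graphite low
        th=(b[18:27].mean()+15)/2
        k=np.where(b>th)[0]
        print(n,u,"blade from %.1f to %.1f mid %.2f"%(v[k[0]]*1e3,v[k[-1]]*1e3,(v[k[0]]+v[k[-1]])*500))
    u=np.arange(.06,.13,.001)
    prof=np.zeros((len(u),3))
    for vv in(-.006,-.003,0,.003,.006):
        P=T[:2]+u[:,None]*ex+vv*ey
        q=proj(im,np.c_[P,np.full(len(u),zt)]).astype(np.float32)
        prof+=cv2.remap(im["pixels"],q[None,:,0],q[None,:,1],cv2.INTER_LINEAR)[0]/5
    print(n,"b/r ratio",[(round(a*1000),int(x[0]),int(x[2])) for a,x in zip(u,prof) if a>.08])
```

```text
t 23.00 pos [0.5049 0.396  0.0747] yaw 84.20 q6 -56.6 tilt [-0. -0.] F [ 1.2 -0.2 -1.5] w 0.0249
dr z total 0.0018 rad ; slide(after turn) x 0.0007 y -0.0012 z 0.0047
top 0.045 blade from -14.0 to 10.0 mid -2.00
top 0.055 blade from -13.0 to 10.0 mid -1.50
top 0.065 blade from -15.0 to 10.0 mid -2.50
top 0.075 blade from -13.0 to 11.0 mid -1.00
top 0.08 blade from -13.0 to 10.0 mid -1.50
top 0.095 blade from -14.0 to 22.0 mid 4.00
top 0.1 blade from -11.0 to 22.0 mid 5.50
top 0.105 blade from -9.0 to 11.0 mid 1.00
top 0.11 blade from -12.0 to 11.0 mid -0.50
top b/r ratio [(80, 43, 50), (81, 43, 50), (82, 42, 50), (83, 42, 50), (84, 42, 50), (85, 38, 50), (86, 31, 49), (87, 25, 49), (88, 21, 50), (89, 22, 50), (90, 26, 50), (91, 29, 50), (92, 32, 50), (93, 35, 50), (94, 38, 50), (95, 42, 52), (96, 47, 56), (97, 50, 59), (98, 53, 62), (99, 55, 65), (100, 62, 74), (101, 68, 81), (102, 74, 88), (103, 78, 92), (104, 83, 98), (105, 88, 104), (106, 92, 109), (107, 93, 111), (108, 95, 112), (109, 96, 114), (110, 97, 115), (111, 97, 116), (112, 97, 116), (113, 98, 116), (114, 101, 118), (115,
[... 689 characters left out ...]
), (83, 33, 43), (84, 31, 44), (85, 29, 44), (86, 28, 44), (87, 26, 44), (88, 25, 44), (89, 24, 44), (90, 23, 44), (91, 25, 44), (92, 26, 45), (93, 29, 45), (94, 32, 46), (95, 35, 47), (96, 37, 49), (97, 40, 50), (98, 42, 52), (99, 44, 55), (100, 48, 59), (101, 52, 64), (102, 57, 70), (103, 62, 75), (104, 66, 80), (105, 72, 86), (106, 76, 91), (107, 79, 96), (108, 83, 101), (109, 86, 104), (110, 89, 108), (111, 91, 110), (112, 92, 112), (113, 93, 112), (114, 91, 111), (115, 90, 109), (116, 87, 107), (117, 83, 103), (118, 77, 98), (119, 69, 92), (120, 62, 86), (121, 54, 80), (122, 46, 74), (123, 38, 67), (124, 29, 61), (125, 23, 56), (126, 19, 52), (127, 16, 47), (128, 14, 43), (129, 13, 38)]
```

Call:
jog_arm(dr=[[0,0,0.0018],[0,0,0],[0,0,0],[0,0,0],[0,0,0],[0,0,0],[0,0,0],[0,0,0],[0,0,0],[0,0,0]], slide=[[0.0013,-0.0007,0.003],[0,0,0.004],[0,0,0.003],[0,0,0.003],[0,0,0.002],[0,0,0.002],[0,0,0.0015],[0,0,0],[0,0,0],[0,0,0]], gripper=[-1,-1,-1,-1,-1,-1,-1,-1,-1,-1])

```text
time_s: 24.1
position: [0.5043, 0.3973, 0.0563]
tool_rot: [[0.103, 0.995, -0.0], [0.995, -0.103, -0.0], [-0.0, -0.0, -1.0]]
ft_force: [-0.3, -0.9, -2.2]
grip_width: 0.0249
```

Run:
```python
from h import *
plan(.5044,.3974,.0468,84.1)
```

```text
t 24.10 pos [0.5043 0.3973 0.0563] yaw 84.10 q6 -56.4 tilt [-0.     -0.0001] F [-0.3 -0.9 -2.2] w 0.0249
dr z total 0.0000 rad ; slide(after turn) x 0.0001 y 0.0001 z 0.0095
```

Into the cutout 5.5 mm below the face with no contact. Continue down slowly.

Call:
jog_arm(dr=[[0,0,0],[0,0,0],[0,0,0],[0,0,0],[0,0,0],[0,0,0],[0,0,0],[0,0,0],[0,0,0],[0,0,0]], slide=[[0,0,0.001],[0,0,0.001],[0,0,0.001],[0,0,0.001],[0,0,0.001],[0,0,0.001],[0,0,0.001],[0,0,0.001],[0,0,0],[0,0,0]], gripper=[-1,-1,-1,-1,-1,-1,-1,-1,-1,-1])

```text
time_s: 25.1
position: [0.5043, 0.3973, 0.048]
tool_rot: [[0.103, 0.995, -0.0], [0.995, -0.103, -0.0], [-0.0, -0.0, -1.0]]
ft_force: [0.7, -2.5, -0.2]
grip_width: 0.025
```

Run:
```python
from h import *
plan(.5044,.3974,.0468,84.1)
```

```text
t 25.10 pos [0.5043 0.3973 0.048 ] yaw 84.10 q6 -56.4 tilt [-0.0003 -0.0002] F [ 0.7 -2.5 -0.2] w 0.0250
dr z total -0.0000 rad ; slide(after turn) x 0.0001 y 0.0001 z 0.0012
```

Call:
jog_arm(dr=[[0,0,0],[0,0,0],[0,0,0],[0,0,0],[0,0,0],[0,0,0],[0,0,0],[0,0,0],[0,0,0],[0,0,0]], slide=[[0,0,0.0005],[0,0,0.0005],[0,0,0.0005],[0,0,0],[0,0,0],[0,0,0],[0,0,0],[0,0,0],[0,0,0],[0,0,0]], gripper=[-1,-1,-1,-1,-1,-1,-1,-1,-1,-1])

```text
time_s: 26.1
position: [0.5043, 0.3974, 0.0468]
tool_rot: [[0.103, 0.995, 0.0], [0.995, -0.103, 0.0], [0.0, 0.0, -1.0]]
ft_force: [-1.6, -2.2, 4.1]
grip_width: 0.0248
```

Run:
```python
from h import *
plan(.5044,.3974,.0468,84.1)
```

```text
t 26.10 pos [0.5043 0.3974 0.0468] yaw 84.10 q6 -56.4 tilt [0. 0.] F [-1.6 -2.2  4.1] w 0.0248
dr z total 0.0000 rad ; slide(after turn) x 0.0000 y 0.0001 z 0.0000
```

Call:
jog_arm(dr=[[0,0,0],[0,0,0],[0,0,0],[0,0,0],[0,0,0],[0,0,0],[0,0,0],[0,0,0],[0,0,0],[0,0,0]], slide=[[0,0,0.0005],[0,0,0.0005],[0,0,0.0005],[0,0,0],[0,0,0],[0,0,0],[0,0,0],[0,0,0],[0,0,0],[0,0,0]], gripper=[-1,-1,-1,-1,-1,-1,-1,-1,-1,-1])

```text
time_s: 27.1
position: [0.5043, 0.3974, 0.0468]
tool_rot: [[0.103, 0.995, 0.001], [0.995, -0.103, 0.0], [0.0, 0.001, -1.0]]
ft_force: [-5.6, -3.5, 14.8]
grip_width: 0.0255
```

Run:
```python
from h import *
plan(.5044,.3974,.0468,84.1)
```

```text
t 27.10 pos [0.5043 0.3974 0.0468] yaw 84.11 q6 -56.4 tilt [0.0007 0.0003] F [-5.6 -3.5 14.8] w 0.0255
dr z total 0.0001 rad ; slide(after turn) x 0.0000 y 0.0001 z -0.0000
```

Call:
jog_arm(dr=[[0,0,0],[0,0,0],[0,0,0],[0,0,0],[0,0,0],[0,0,0],[0,0,0],[0,0,0],[0,0,0],[0,0,0]], slide=[[0,0,-0.001],[0,0,0],[0,0,0],[0,0,0],[0,0,0],[0,0,0],[0,0,-0.01],[0,0,-0.03],[0,0,-0.04],[0,0,-0.04]], gripper=[0.3,0.3,0.3,0.3,0.3,0.3,0.3,0.3,0.3,0.3])

```text
time_s: 28.1
position: [0.5041, 0.3973, 0.1683]
tool_rot: [[0.103, 0.995, -0.0], [0.995, -0.103, -0.0], [-0.0, -0.0, -1.0]]
ft_force: [0.7, 0.0, 0.7]
grip_width: 0.0555
```

Call:
jog_arm(dr=[[0,0,0],[0,0,0],[0,0,0],[0,0,0],[0,0,0],[0,0,0],[0,0,0],[0,0,0],[0,0,0],[0,0,0]], slide=[[-0.02,0,0],[-0.04,0,0],[-0.04,0,0],[-0.04,0,0],[-0.04,0,0],[-0.04,0,0],[-0.03,0,0],[0,0,0],[0,0,0],[0,0,0]], gripper=[1,1,1,1,1,1,1,1,1,1])

```text
time_s: 29.1
position: [0.4788, 0.1494, 0.1666]
tool_rot: [[0.102, 0.995, 0.001], [0.995, -0.102, 0.0], [0.0, 0.001, -1.0]]
ft_force: [0.0, 0.3, -0.8]
grip_width: 0.0858
```

```bash
cat > tools.py <<'E'
from h import *
def big(m,k=5):
    m=cv2.morphologyEx(m.astype(np.uint8),cv2.MORPH_OPEN,np.ones((k,k)))
    cs,_=cv2.findContours(m,0,2)
    return max(cs,key=cv2.contourArea) if cs else None
def meas():
  for n in("top","scene"):
    im=grab(n)
    def go(nm,x0,x1,y0,y1,z,fn,k=5):
        o,f=ortho(im,x0,x1,y0,y1,z);o=cv2.GaussianBlur(o,(5,5),0);hsv=cv2.cvtColor(o,cv2.COLOR_BGR2HSV).astype(int)
        c=big(fn(o.astype(int),hsv[...,0],hsv[...,1],hsv[...,2]),k)
        if c is None: print(n,nm,"none");return
        r=cv2.minAreaRect(c);print(n,nm,f([r[0]])[0].round(4),(np.array(r[1])/2).round(1),round(r[2],2))
    go("caliper grip",.5,.72,-.2,.05,.048,lambda o,h,s,v:v<28)
    go("marker body",.3,.53,-.13,.04,.014,lambda o,h,s,v:(h>8)&(h<22)&(s>110)&(v>75),3)
    go("marker grip",.3,.53,-.13,.04,.048,lambda o,h,s,v:v<45)
    go("snap grip",.35,.53,-.42,-.25,.048,lambda o,h,s,v:(h>18)&(h<35)&(s>130)&(v>70))
    go("snap body",.35,.53,-.42,-.25,.014,lambda o,h,s,v:(h>55)&(h<95)&(s>90))
if __name__=="__main__":
    plan(.627,-.08,.15,90); meas()
    im=grab("scene");crop(im,350,140,130,100,6,"f2")
    im=grab("top");crop(im,180,120,320,170,2.5,"f2t")
E
python3 tools.py
```

```text
t 29.10 pos [0.4788 0.1494 0.1666] yaw 84.14 q6 -80.4 tilt [0.0007 0.0003] F [ 0.   0.3 -0.8] w 0.0858
dr z total -0.1022 rad ; slide(after turn) x -0.2294 y 0.1482 z 0.0166
top caliper grip [ 0.6285 -0.0792] [40.  21.5] 90.0
top marker body [ 0.4664 -0.0489] [60.4 19.2] 83.91
top marker grip [ 0.4128 -0.0648] [14.5 13.5] 90.0
top snap grip [ 0.4193 -0.2969] [27.7 41.6] 19.65
top snap body [ 0.4502 -0.2775] [31.2 80.9] 19.65
scene caliper grip [ 0.6405 -0.0832] [46.  27.5] 90.0
scene marker body [ 0.4692 -0.0478] [67.2 24.6] 86.07
scene marker grip [ 0.4397 -0.0599] [41.7 42.3] 21.25
scene snap grip [ 0.4231 -0.2943] [30.6 44.2] 25.46
scene snap body [ 0.4549 -0.2765] [29.2 82. ] 19.16
```

View pics/f2.png

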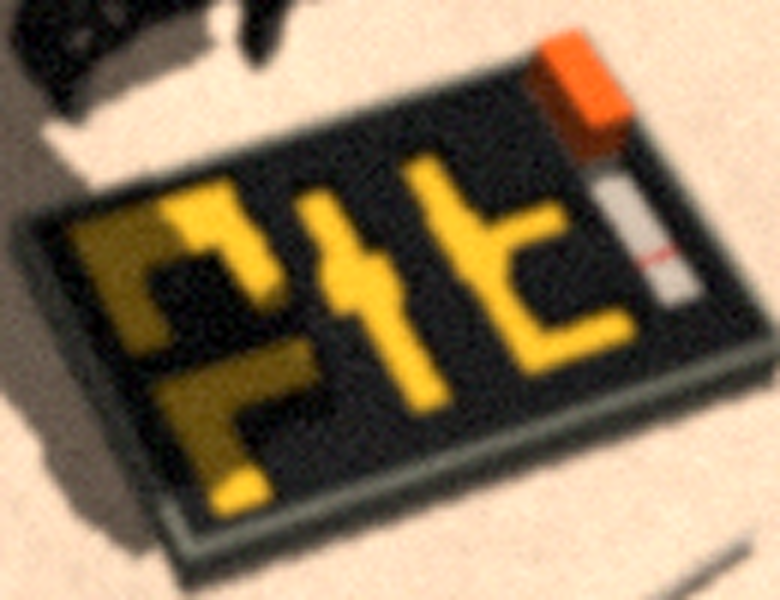

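View pics/f2t.png

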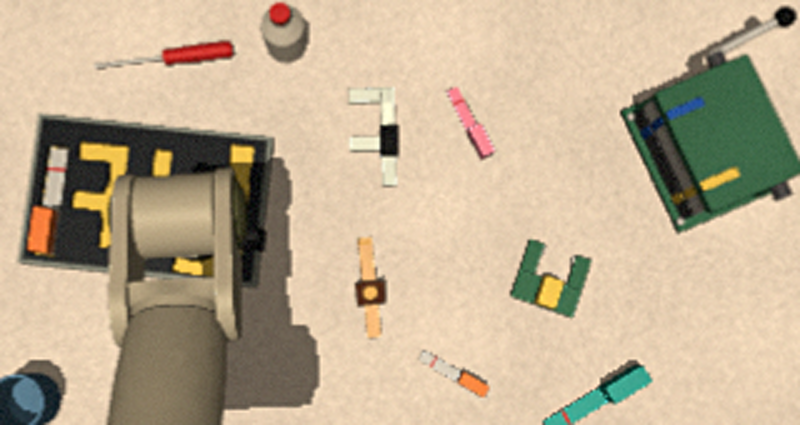

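```bash
cat > cal.py <<'E'
from h import *
for n in("top","scene"):
    im=grab(n)
    o,f=ortho(im,.52,.74,-.15,0.02,.014);o=cv2.GaussianBlur(o,(3,3),0);hsv=cv2.cvtColor(o,cv2.COLOR_BGR2HSV)
    cv2.imwrite(f"pics/c_{n}.png",np.clip(o*1.8,0,255).astype(np.uint8))
    w=((hsv[...,1]<38)&(hsv[...,2]>70)).astype(np.uint8);d=(hsv[...,2]<40).astype(np.uint8)
    w=cv2.morphologyEx(w,cv2.MORPH_OPEN,np.ones((5,5)))|d
    w=cv2.morphologyEx(w,cv2.MORPH_CLOSE,np.ones((11,11)))
    cs,_=cv2.findContours(w,0,2);c=max(cs,key=cv2.contourArea);r=cv2.minAreaRect(c)
    print(n,f([r[0]])[0].round(4),(np.array(r[1])/2).round(1),r[2])
E
python3 cal.py; python3 -c "
import cv2,numpy as np
cv2.imwrite('pics/c2.png',np.hstack([cv2.imread('pics/c_top.png'),cv2.imread('pics/c_scene.png')]))"
```

```text
top [ 0.6138 -0.0738] [84.5 37.5] 90.0
scene [ 0.6295 -0.075 ] [59. 31.] 90.0
```

View pics/c2.png

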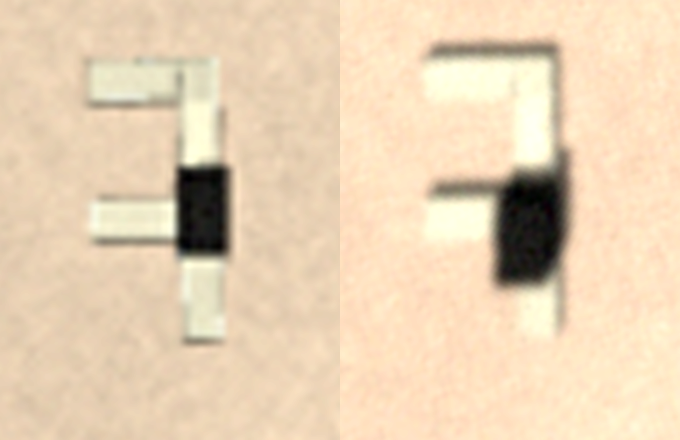

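Run:
```python
from h import *
plan(.6303,-.0803,.032,91.2)
```

```text
t 29.40 pos [0.4786 0.1492 0.1662] yaw 84.15 q6 -80.4 tilt [-0.0001 -0.    ] F [0.7 0.4 0.2] w 0.0850
dr z total -0.1231 rad ; slide(after turn) x -0.2326 y 0.1468 z 0.1342
```

Call:
jog_arm(dr=[[0,0,-0.06],[0,0,-0.063],[0,0,0],[0,0,0],[0,0,0],[0,0,0],[0,0,0],[0,0,0],[0,0,0],[0,0,0]], slide=[[0,0,0],[0,0,0],[-0.02,0.012,0],[-0.032,0.02,0],[-0.035,0.023,0],[-0.035,0.023,0],[-0.035,0.023,0.01],[-0.035,0.023,0.01],[-0.025,0.015,0.02],[-0.0155,0.008,0.02]], gripper=[1,1,1,1,1,1,1,1,1,1])

```text
time_s: 30.4
position: [0.6314, -0.0828, 0.1052]
tool_rot: [[-0.019, 1.0, 0.001], [1.0, 0.019, -0.0], [-0.0, 0.001, -1.0]]
ft_force: [-0.5, 0.7, -0.5]
grip_width: 0.0857
```

Call:
jog_arm(dr=[[0,0,0],[0,0,0],[0,0,0],[0,0,0],[0,0,0],[0,0,0],[0,0,0],[0,0,0],[0,0,0],[0,0,0]], slide=[[0,0,0.005],[0,0,0],[0,0,0],[0,0,0],[0,0,0],[0,0,0],[0,0,0],[0,0,0],[0,0,0],[0,0,0]], gripper=[1,1,1,1,1,1,1,1,1,1])

```text
time_s: 31.4
position: [0.6303, -0.0809, 0.1012]
tool_rot: [[-0.02, 1.0, -0.0], [1.0, 0.02, 0.0], [0.0, -0.0, -1.0]]
ft_force: [0.3, -0.1, -1.0]
grip_width: 0.0851
```

Run:
```python
from h import *
plan(.6303,-.0803,.032,91.2)
im=grab("scene");crop(im,260,200,130,100,6,"c3")
```

```text
t 31.40 pos [ 0.6303 -0.0809  0.1012] yaw 91.14 q6 -109.1 tilt [-0.0001  0.    ] F [ 0.3 -0.1 -1. ] w 0.0851
dr z total -0.0010 rad ; slide(after turn) x 0.0006 y 0.0000 z 0.0692
```

View pics/c3.png

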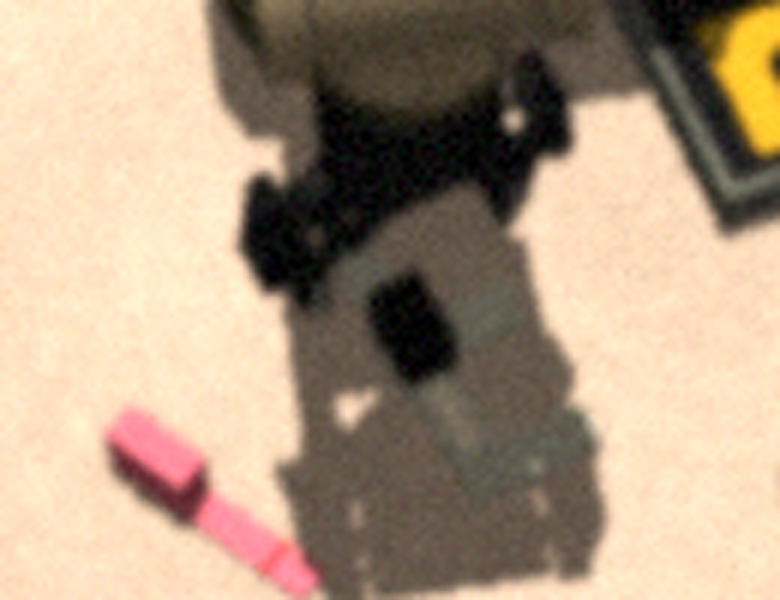

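Call:
jog_arm(dr=[[0,0,0],[0,0,0],[0,0,0],[0,0,0],[0,0,0],[0,0,0],[0,0,0],[0,0,0],[0,0,0],[0,0,0]], slide=[[0,0,0.01],[0,0,0.02],[0,0,0.02],[0,0,0.013],[0,0,0.006],[0,0,0],[0,0,0],[0,0,0],[0,0,0],[0,0,0]], gripper=[1,1,1,1,1,1,1,-1,-1,-1])

```text
time_s: 32.45
position: [0.6304, -0.0809, 0.0327]
tool_rot: [[-0.02, 1.0, 0.001], [1.0, 0.02, -0.0], [-0.0, 0.001, -1.0]]
ft_force: [0.5, 0.7, -0.4]
grip_width: 0.0437
```

Call:
jog_arm(dr=[[0,0,0],[0,0,0],[0,0,0],[0,0,0],[0,0,0],[0,0,0],[0,0,0],[0,0,0],[0,0,0],[0,0,0]], slide=[[0,0,0],[0,0,0],[0,0,0],[0,0,0],[0,0,0],[0,0,0],[0,0,0],[0,0,0],[0,0,0],[0,0,0]], gripper=[-1,-1,-1,-1,-1,-1,-1,-1,-1,-1])

```text
time_s: 33.45
position: [0.6305, -0.0809, 0.0326]
tool_rot: [[-0.02, 1.0, 0.001], [1.0, 0.02, -0.0], [-0.0, 0.001, -1.0]]
ft_force: [-0.4, -0.3, 5.5]
grip_width: 0.0251
```

Call:
jog_arm(dr=[[0,0,0],[0,0,0],[0,0,0],[0,0,0],[0,0,0],[0,0,0.06],[0,0,0.064],[0,0,0],[0,0,0],[0,0,0]], slide=[[0,0,-0.01],[0,0,-0.02],[0,0,-0.025],[0,0,-0.025],[0,0,-0.01],[0,0,0],[0,0,0],[0,0,0],[0,0,0],[0,0,0]], gripper=[-1,-1,-1,-1,-1,-1,-1,-1,-1,-1])

```text
time_s: 34.45
position: [0.6301, -0.0808, 0.1218]
tool_rot: [[0.103, 0.995, -0.001], [0.995, -0.103, 0.0], [0.0, -0.001, -1.0]]
ft_force: [-0.8, -0.4, -2.3]
grip_width: 0.0246
```

Run:
```python
from h import *
plan(.5443,.3066,.12,84.1)
```

```text
t 34.45 pos [ 0.6301 -0.0808  0.1218] yaw 84.11 q6 -102.1 tilt [-0.0007  0.0002] F [-0.8 -0.4 -2.3] w 0.0246
dr z total 0.0003 rad ; slide(after turn) x 0.3765 y -0.1252 z 0.0018
```

Call:
jog_arm(dr=[[0,0,0],[0,0,0],[0,0,0],[0,0,0],[0,0,0],[0,0,0],[0,0,0],[0,0,0],[0,0,0],[0,0,0]], slide=[[0.02,-0.006,0],[0.035,-0.012,0],[0.043,-0.014,0],[0.043,-0.014,0],[0.043,-0.014,0],[0.043,-0.014,0],[0.043,-0.014,0],[0.043,-0.014,0],[0.035,-0.013,0],[0.02,-0.008,0]], gripper=[-1,-1,-1,-1,-1,-1,-1,-1,-1,-1])

```text
time_s: 35.45
position: [0.5442, 0.3014, 0.1222]
tool_rot: [[0.1, 0.995, -0.001], [0.995, -0.1, 0.001], [0.0, -0.001, -1.0]]
ft_force: [0.9, -0.3, -2.0]
grip_width: 0.0251
```

Call:
jog_arm(dr=[[0,0,0],[0,0,0],[0,0,0],[0,0,0],[0,0,0],[0,0,0],[0,0,0],[0,0,0],[0,0,0],[0,0,0]], slide=[[0.008,-0.002,0],[0,0,0.01],[0,0,0.015],[0,0,0.015],[0,0,0.005],[0,0,0.002],[0,0,0],[0,0,0],[0,0,0],[0,0,0]], gripper=[-1,-1,-1,-1,-1,-1,-1,-1,-1,-1])

```text
time_s: 36.45
position: [0.5451, 0.3061, 0.0756]
tool_rot: [[0.104, 0.995, 0.001], [0.995, -0.104, 0.0], [0.0, 0.001, -1.0]]
ft_force: [0.3, 0.3, -1.4]
grip_width: 0.0249
```

```bash
cat > foamview.py <<'E'
from h import *
import sys
# view ortho in foam axes around TCP at body-top height, both cameras, plus at z=.03 
off=float(sys.argv[1]); name=sys.argv[2]; bt=float(sys.argv[3]) if len(sys.argv)>3 else .014
th=np.radians(-5.9);ex=np.array([np.cos(th),np.sin(th)]);ey=np.array([-ex[1],ex[0]])
T=observe()["position"];zt=T[2]-off+bt
print("tcp",T.round(4),"bodytop",zt)
out=[]
for n in("top","scene"):
    im=grab(n)
    u=np.arange(.11,-.09,-.0005);v=np.arange(.09,-.06,-.0005)
    U,V=np.meshgrid(u,v,indexing='ij')
    P=T[:2]+U[...,None]*ex+V[...,None]*ey
    q=proj(im,np.c_[P.reshape(-1,2),np.full(U.size,zt)]).astype(np.float32).reshape(U.shape+(2,))
    o=cv2.remap(im["pixels"],q[...,0],q[...,1],cv2.INTER_CUBIC)
    out.append(np.clip(o*1.8,0,255).astype(np.uint8))
cv2.imwrite(f"pics/{name}.png",np.hstack(out))
E
python3 foamview.py .0326 fv1; python3 -c "
from h import *
plan(.5445,.3066,.07,84.1)"
```

```text
tcp [0.5451 0.3061 0.0756] bodytop 0.05704587999287034
t 36.55 pos [0.545  0.3062 0.0755] yaw 84.04 q6 -65.6 tilt [0.0004 0.0001] F [ 0.5 -0.6 -1.2] w 0.0253
dr z total -0.0010 rad ; slide(after turn) x 0.0004 y -0.0006 z 0.0055
```

View pics/fv1.png

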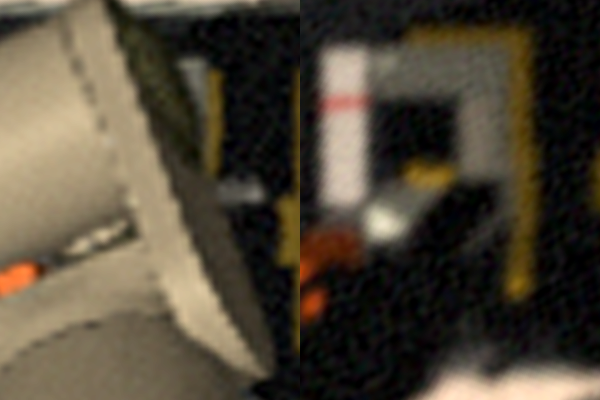

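Call:
jog_arm(dr=[[0,0,-0.001],[0,0,0],[0,0,0],[0,0,0],[0,0,0],[0,0,0],[0,0,0],[0,0,0],[0,0,0],[0,0,0]], slide=[[0.0004,0,0.003],[0,0,0.004],[0,0,0.003],[0,0,0.002],[0,0,0.002],[0,0,0.001],[0,0,0.001],[0,0,0.001],[0,0,0],[0,0,0]], gripper=[-1,-1,-1,-1,-1,-1,-1,-1,-1,-1])

```text
time_s: 37.55
position: [0.545, 0.3065, 0.0583]
tool_rot: [[0.103, 0.995, 0.0], [0.995, -0.103, 0.0], [0.0, 0.0, -1.0]]
ft_force: [-0.3, -0.9, -1.6]
grip_width: 0.0248
```

```bash
python3 -c "
from h import *
plan(.545,.3066,.0476,84.1)
for i in range(5): print(observe()['ft_force'].round(1),observe()['wrist_torque'].round(2))"
```

```text
t 37.55 pos [0.545  0.3065 0.0583] yaw 84.10 q6 -65.6 tilt [0.0001 0.    ] F [-0.3 -0.9 -1.6] w 0.0248
dr z total -0.0000 rad ; slide(after turn) x 0.0001 y -0.0001 z 0.0107
[-0.3 -0.9 -1.6] [0.04 0.04 0.  ]
[-0.3 -0.9 -1.6] [0.04 0.04 0.  ]
[-0.3 -0.9 -1.6] [0.04 0.04 0.  ]
[-0.3 -0.9 -1.6] [0.04 0.04 0.  ]
[-0.3 -0.9 -1.6] [0.04 0.04 0.  ]
```

Call:
jog_arm(dr=[[0,0,0],[0,0,0],[0,0,0],[0,0,0],[0,0,0],[0,0,0],[0,0,0],[0,0,0],[0,0,0],[0,0,0]], slide=[[0,0,0.001],[0,0,0.001],[0,0,0.001],[0,0,0.001],[0,0,0.001],[0,0,0.001],[0,0,0.001],[0,0,0.001],[0,0,0.001],[0,0,0]], gripper=[-1,-1,-1,-1,-1,-1,-1,-1,-1,-1])

```text
time_s: 38.55
position: [0.5451, 0.3064, 0.0489]
tool_rot: [[0.103, 0.995, -0.0], [0.995, -0.103, -0.0], [-0.0, -0.0, -1.0]]
ft_force: [1.0, -1.0, -0.6]
grip_width: 0.0249
```

Call:
jog_arm(dr=[[0,0,0],[0,0,0],[0,0,0],[0,0,0],[0,0,0],[0,0,0],[0,0,0],[0,0,0],[0,0,0],[0,0,0]], slide=[[0,0,0.0005],[0,0,0.0005],[0,0,0.0005],[0,0,0.0005],[0,0,0],[0,0,0],[0,0,0],[0,0,0],[0,0,0],[0,0,0]], gripper=[-1,-1,-1,-1,-1,-1,-1,-1,-1,-1])

```text
time_s: 39.55
position: [0.5451, 0.3065, 0.0476]
tool_rot: [[0.103, 0.995, 0.0], [0.995, -0.103, -0.0], [0.0, 0.0, -1.0]]
ft_force: [-1.2, -2.1, 5.9]
grip_width: 0.0252
```

```bash
python3 -c "
from h import *
plan(.545,.3066,.0476,84.1)"
```

```text
t 39.55 pos [0.5451 0.3065 0.0476] yaw 84.11 q6 -65.6 tilt [ 0.0004 -0.    ] F [-1.2 -2.1  5.9] w 0.0252
dr z total 0.0001 rad ; slide(after turn) x 0.0001 y -0.0001 z 0.0000
```

Call:
jog_arm(dr=[[0,0,0],[0,0,0],[0,0,0],[0,0,0],[0,0,0],[0,0,0],[0,0,0],[0,0,0],[0,0,0],[0,0,0]], slide=[[0,0,0.0005],[0,0,0.0005],[0,0,0.0003],[0,0,0],[0,0,0],[0,0,0],[0,0,0],[0,0,0],[0,0,0],[0,0,0]], gripper=[-1,-1,-1,-1,-1,-1,-1,-1,-1,-1])

```text
time_s: 40.55
position: [0.5451, 0.3065, 0.0476]
tool_rot: [[0.103, 0.995, 0.001], [0.995, -0.103, 0.0], [0.0, 0.001, -1.0]]
ft_force: [-4.5, -2.4, 15.3]
grip_width: 0.025
```

Call:
jog_arm(dr=[[0,0,0],[0,0,0],[0,0,0],[0,0,0],[0,0,0],[0,0,0],[0,0,0],[0,0,0],[0,0,0],[0,0,0]], slide=[[0,0,-0.001],[0,0,0],[0,0,0],[0,0,0],[0,0,0],[0,0,0],[0,0,-0.01],[0,0,-0.03],[0,0,-0.04],[0,0,-0.03]], gripper=[0.1,0.1,0.1,0.1,0.1,0.1,0.1,0.1,0.1,0.1])

```text
time_s: 41.55
position: [0.5453, 0.3067, 0.1601]
tool_rot: [[0.103, 0.995, 0.002], [0.995, -0.103, 0.001], [0.001, 0.002, -1.0]]
ft_force: [0.0, 0.1, 0.6]
grip_width: 0.0467
```

Call:
jog_arm(dr=[[0,0,-0.09],[0,0,-0.1],[0,0,0],[0,0,0],[0,0,0],[0,0,0],[0,0,0],[0,0,0],[0,0,0],[0,0,0]], slide=[[0,0,0],[0,0,0],[-0.02,-0.006,0],[-0.04,-0.012,0],[-0.04,-0.012,0],[-0.04,-0.012,0],[-0.04,-0.012,0],[-0.02,-0.006,0],[0,0,0],[0,0,0]], gripper=[1,1,1,1,1,1,1,1,1,1])

```text
time_s: 42.55
position: [0.5029, 0.1021, 0.1576]
tool_rot: [[-0.086, 0.996, 0.001], [0.996, 0.086, 0.0], [0.0, 0.001, -1.0]]
ft_force: [1.0, -0.1, 0.5]
grip_width: 0.0855
```

```bash
cat > mk.py <<'E'
from h import *
plan(.421,-.055,.15,95)
out=[]
for n in("top","scene"):
    im=grab(n)
    o,f=ortho(im,.32,.53,-.15,.05,.014)
    out.append(np.clip(o*1.8,0,255).astype(np.uint8))
cv2.imwrite("pics/mk.png",np.hstack(out))
im=grab("scene");crop(im,200,130,290,150,2.7,"f4")
im=grab("top");crop(im,170,120,320,170,2.5,"f4t")
E
python3 mk.py
```

```text
t 42.55 pos [0.5029 0.1021 0.1576] yaw 94.94 q6 -96.7 tilt [0.0011 0.0003] F [ 1.  -0.1  0.5] w 0.0855
dr z total -0.0011 rad ; slide(after turn) x -0.1494 y -0.0953 z 0.0076
```

View pics/mk.png

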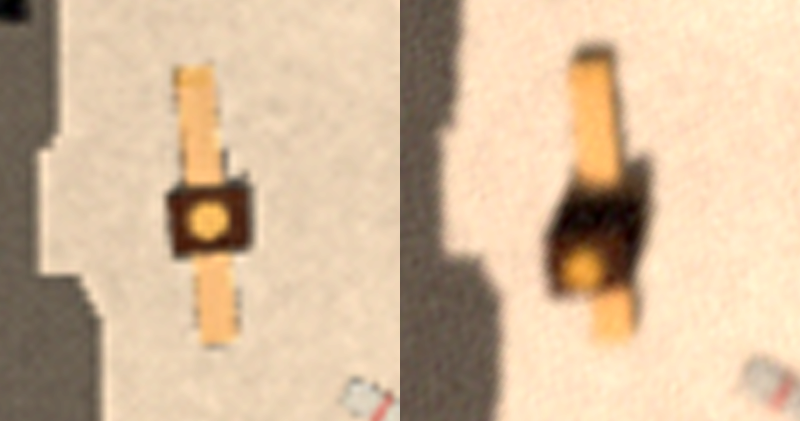

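View pics/f4.png

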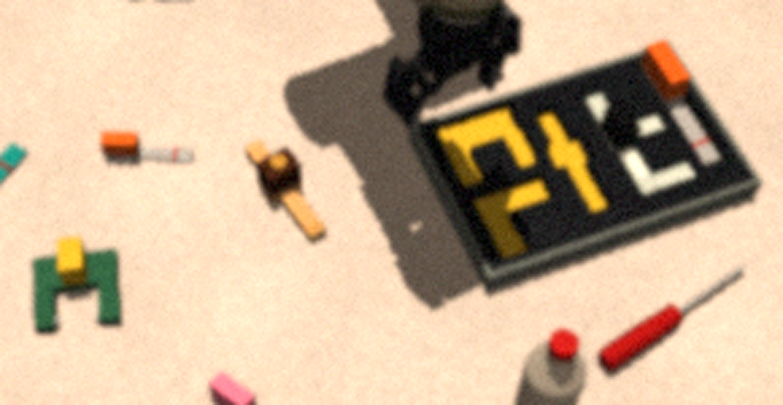

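View pics/f4t.png

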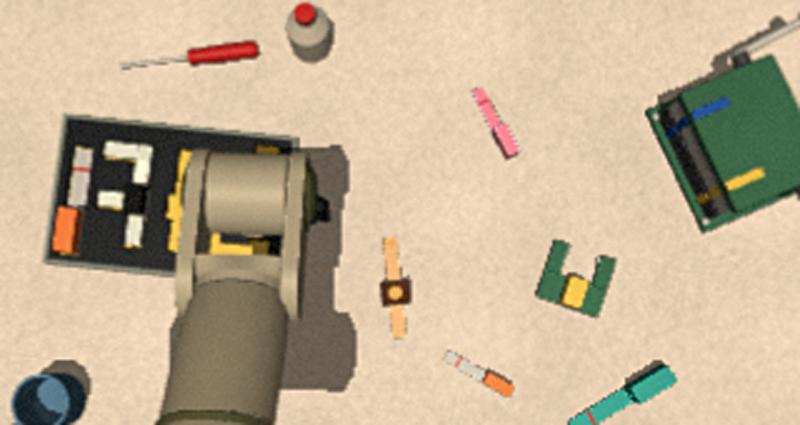

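Run:
```python
from h import *
plan(.4182,-.0538,.032,95.4)
```

```text
t 42.75 pos [0.5027 0.103  0.157 ] yaw 95.06 q6 -96.7 tilt [0.0001 0.0001] F [0.5 0.3 0.5] w 0.0850
dr z total -0.0059 rad ; slide(after turn) x -0.1481 y -0.0989 z 0.1250
```

Call:
jog_arm(dr=[[0,0,-0.006],[0,0,0],[0,0,0],[0,0,0],[0,0,0],[0,0,0],[0,0,0],[0,0,0],[0,0,0],[0,0,0]], slide=[[-0.015,-0.01,0],[-0.03,-0.02,0],[-0.03,-0.02,0],[-0.03,-0.02,0.01],[-0.028,-0.019,0.02],[-0.015,-0.01,0.02],[0,0,0.006],[0,0,0],[0,0,0],[0,0,0]], gripper=[1,1,1,1,1,1,1,1,1,1])

```text
time_s: 43.75
position: [0.4184, -0.0538, 0.1016]
tool_rot: [[-0.094, 0.996, 0.001], [0.996, 0.094, -0.001], [-0.001, 0.001, -1.0]]
ft_force: [0.2, -0.1, -0.9]
grip_width: 0.0855
```

Run:
```python
from h import *
plan(.4182,-.0538,.032,95.4)
```

```text
t 43.75 pos [ 0.4184 -0.0538  0.1016] yaw 95.42 q6 -118.9 tilt [ 0.0014 -0.0005] F [ 0.2 -0.1 -0.9] w 0.0855
dr z total 0.0004 rad ; slide(after turn) x 0.0000 y -0.0002 z 0.0696
```

Call:
jog_arm(dr=[[0,0,0],[0,0,0],[0,0,0],[0,0,0],[0,0,0],[0,0,0],[0,0,0],[0,0,0],[0,0,0],[0,0,0]], slide=[[0,0,0.01],[0,0,0.02],[0,0,0.02],[0,0,0.013],[0,0,0.0066],[0,0,0],[0,0,0],[0,0,0],[0,0,0],[0,0,0]], gripper=[1,1,1,1,1,1,1,-1,-1,-1])

```text
time_s: 44.75
position: [0.4179, -0.0545, 0.0317]
tool_rot: [[-0.093, 0.996, 0.001], [0.996, 0.093, -0.0], [-0.0, 0.001, -1.0]]
ft_force: [-0.7, 0.3, 1.1]
grip_width: 0.0437
```

Call:
jog_arm(dr=[[0,0,0],[0,0,0],[0,0,0],[0,0,0],[0,0,0],[0,0,0],[0,0,0],[0,0,0],[0,0,0],[0,0,0]], slide=[[0,0,0],[0,0,0],[0,0,0],[0,0,0],[0,0,0],[0,0,0],[0,0,0],[0,0,0],[0,0,0],[0,0,0]], gripper=[-1,-1,-1,-1,-1,-1,-1,-1,-1,-1])

```text
time_s: 45.75
position: [0.4179, -0.0545, 0.0318]
tool_rot: [[-0.093, 0.996, 0.001], [0.996, 0.093, -0.0], [-0.0, 0.001, -1.0]]
ft_force: [-0.6, 0.2, 6.6]
grip_width: 0.0392
```

Call:
jog_arm(dr=[[0,0,0],[0,0,0],[0,0,0],[0,0,0],[0,0,0],[0,0,0.06],[0,0,0.07],[0,0,0.067],[0,0,0],[0,0,0]], slide=[[0,0,-0.01],[0,0,-0.02],[0,0,-0.025],[0,0,-0.025],[0,0,-0.01],[0,0,0],[0,0,0],[0,0,0],[0,0,0],[0,0,0]], gripper=[-1,-1,-1,-1,-1,-1,-1,-1,-1,-1])

```text
time_s: 46.75
position: [0.4176, -0.0544, 0.1213]
tool_rot: [[0.102, 0.995, -0.0], [0.995, -0.102, 0.0], [0.0, -0.0, -1.0]]
ft_force: [0.7, 0.8, -0.8]
grip_width: 0.0392
```

Run:
```python
from h import *
plan(.5385,.2450,.12,84.1)
out=[]
for n in("top","scene"):
    im=grab(n)
    o,f=ortho(im,.32,.53,-.15,.05,.104)
    out.append(np.clip(o*1.8,0,255).astype(np.uint8))
cv2.imwrite("pics/mk2.png",np.hstack(out))
```

```text
t 46.75 pos [ 0.4176 -0.0544  0.1213] yaw 84.14 q6 -107.8 tilt [-0.0001  0.    ] F [ 0.7  0.8 -0.8] w 0.0392
dr z total 0.0008 rad ; slide(after turn) x 0.3103 y 0.0895 z 0.0013
```

View pics/mk2.png

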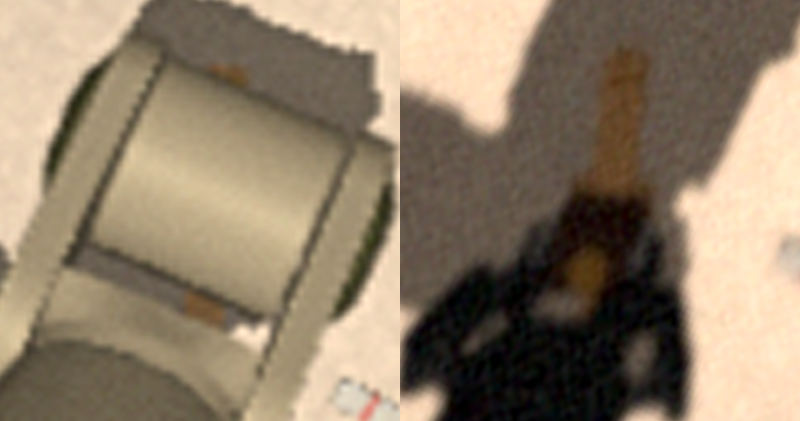

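Call:
jog_arm(dr=[[0,0,0],[0,0,0],[0,0,0],[0,0,0],[0,0,0],[0,0,0],[0,0,0],[0,0,0],[0,0,0],[0,0,0]], slide=[[0.02,0.006,0],[0.035,0.01,0],[0.04,0.0115,0],[0.04,0.0115,0],[0.04,0.0115,0],[0.04,0.0115,0],[0.04,0.0115,0],[0.035,0.01,0],[0.02,0.006,0],[0,0,0]], gripper=[-1,-1,-1,-1,-1,-1,-1,-1,-1,-1])

```text
time_s: 47.85
position: [0.5393, 0.2468, 0.1208]
tool_rot: [[0.1, 0.995, 0.0], [0.995, -0.1, 0.0], [0.0, 0.0, -1.0]]
ft_force: [0.2, -0.1, -1.1]
grip_width: 0.0388
```

Call:
jog_arm(dr=[[0,0,0],[0,0,0],[0,0,0],[0,0,0],[0,0,0],[0,0,0],[0,0,0],[0,0,0],[0,0,0],[0,0,0]], slide=[[0,0,0.005],[0,0,0.015],[0,0,0.015],[0,0,0.007],[0,0,0.002],[0,0,0],[0,0,0],[0,0,0],[0,0,0],[0,0,0]], gripper=[-1,-1,-1,-1,-1,-1,-1,-1,-1,-1])

```text
time_s: 48.85
position: [0.539, 0.2446, 0.0776]
tool_rot: [[0.104, 0.995, 0.0], [0.995, -0.104, 0.0], [0.0, 0.0, -1.0]]
ft_force: [0.7, -0.9, -1.0]
grip_width: 0.0392
```

```bash
python3 foamview.py .0318 fv2; python3 -c "
from h import *
plan(.5386,.2451,.07,84.1)"
```

```text
tcp [0.539  0.2446 0.0776] bodytop 0.05976740801492109
t 48.95 pos [0.5389 0.2446 0.0774] yaw 84.05 q6 -71.1 tilt [0.0001 0.    ] F [-0.3 -0.2 -1.2] w 0.0391
dr z total -0.0009 rad ; slide(after turn) x 0.0005 y -0.0004 z 0.0074
```

View pics/fv2.png

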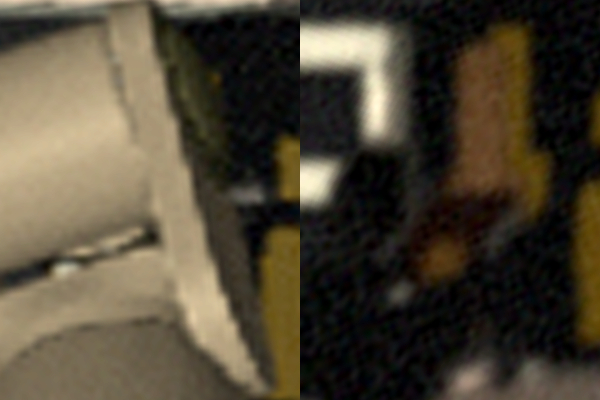

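Call:
jog_arm(dr=[[0,0,-0.001],[0,0,0],[0,0,0],[0,0,0],[0,0,0],[0,0,0],[0,0,0],[0,0,0],[0,0,0],[0,0,0]], slide=[[0.0005,-0.0003,0.004],[0,0,0.005],[0,0,0.004],[0,0,0.002],[0,0,0.002],[0,0,0.001],[0,0,0.001],[0,0,0.001],[0,0,0],[0,0,0]], gripper=[-1,-1,-1,-1,-1,-1,-1,-1,-1,-1])

```text
time_s: 49.95
position: [0.5387, 0.2451, 0.0574]
tool_rot: [[0.103, 0.995, 0.0], [0.995, -0.103, 0.0], [0.0, 0.0, -1.0]]
ft_force: [-0.6, 0.9, -1.1]
grip_width: 0.0391
```

```bash
python3 -c "
from h import *
plan(.5386,.2451,.0468,84.1)"
```

```text
t 49.95 pos [0.5387 0.2451 0.0574] yaw 84.10 q6 -71.1 tilt [0.0002 0.0001] F [-0.6  0.9 -1.1] w 0.0391
dr z total -0.0001 rad ; slide(after turn) x -0.0001 y -0.0001 z 0.0106
```

Call:
jog_arm(dr=[[0,0,0],[0,0,0],[0,0,0],[0,0,0],[0,0,0],[0,0,0],[0,0,0],[0,0,0],[0,0,0],[0,0,0]], slide=[[0,0,0.001],[0,0,0.001],[0,0,0.001],[0,0,0.001],[0,0,0.001],[0,0,0.001],[0,0,0.001],[0,0,0.001],[0,0,0.001],[0,0,0]], gripper=[-1,-1,-1,-1,-1,-1,-1,-1,-1,-1])

```text
time_s: 50.95
position: [0.5386, 0.2452, 0.0481]
tool_rot: [[0.103, 0.995, -0.0], [0.995, -0.103, 0.0], [0.0, -0.0, -1.0]]
ft_force: [1.2, 3.6, 0.7]
grip_width: 0.0388
```

Call:
jog_arm(dr=[[0,0,0],[0,0,0],[0,0,0],[0,0,0],[0,0,0],[0,0,0],[0,0,0],[0,0,0],[0,0,0],[0,0,0]], slide=[[0,0,0.0005],[0,0,0.0005],[0,0,0.0005],[0,0,0.0005],[0,0,0],[0,0,0],[0,0,0],[0,0,0],[0,0,0],[0,0,0]], gripper=[-1,-1,-1,-1,-1,-1,-1,-1,-1,-1])

```text
time_s: 51.95
position: [0.5386, 0.2452, 0.0469]
tool_rot: [[0.103, 0.995, 0.0], [0.995, -0.103, 0.0], [0.0, 0.0, -1.0]]
ft_force: [-1.0, 4.0, 6.9]
grip_width: 0.0388
```

```bash
python3 -c "
from h import *
plan(.5386,.2451,.0468,84.1)"
```

```text
t 51.95 pos [0.5386 0.2452 0.0469] yaw 84.10 q6 -71.1 tilt [0.0002 0.0001] F [-1.   4.   6.9] w 0.0388
dr z total 0.0001 rad ; slide(after turn) x -0.0001 y 0.0000 z 0.0001
```

Call:
jog_arm(dr=[[0,0,0],[0,0,0],[0,0,0],[0,0,0],[0,0,0],[0,0,0],[0,0,0],[0,0,0],[0,0,0],[0,0,0]], slide=[[0,0,0.0005],[0,0,0.0005],[0,0,0.0002],[0,0,0],[0,0,0],[0,0,0],[0,0,0],[0,0,0],[0,0,0],[0,0,0]], gripper=[-1,-1,-1,-1,-1,-1,-1,-1,-1,-1])

```text
time_s: 52.95
position: [0.5386, 0.2452, 0.0468]
tool_rot: [[0.103, 0.995, 0.001], [0.995, -0.103, 0.0], [0.0, 0.001, -1.0]]
ft_force: [-5.1, 2.5, 18.1]
grip_width: 0.0391
```

Call:
jog_arm(dr=[[0,0,0],[0,0,0],[0,0,0],[0,0,0],[0,0,0],[0,0,0],[0,0,0],[0,0,0],[0,0,0],[0,0,0]], slide=[[0,0,-0.001],[0,0,0],[0,0,0],[0,0,0],[0,0,0],[0,0,0],[0,0,-0.01],[0,0,-0.03],[0,0,-0.04],[0,0,-0.03]], gripper=[0.25,0.25,0.25,0.25,0.25,0.25,0.25,0.25,0.25,0.25])

```text
time_s: 53.95
position: [0.5389, 0.2452, 0.1591]
tool_rot: [[0.103, 0.995, 0.002], [0.995, -0.103, 0.0], [0.001, 0.002, -1.0]]
ft_force: [-0.1, -0.4, -0.6]
grip_width: 0.0537
```

Call:
jog_arm(dr=[[0,0,0],[0,0,0],[0,0,0],[0,0,0],[0,0,0],[0,0,0],[0,0,0],[0,0,0],[0,0,0],[0,0,0]], slide=[[-0.02,0,0],[-0.035,0,0],[-0.04,0,0],[-0.04,0,0],[-0.04,0,0],[-0.04,0,0],[-0.04,0,0],[-0.035,0,0],[-0.02,0,0],[0,0,0]], gripper=[1,1,1,1,1,1,1,1,1,1])

```text
time_s: 54.95
position: [0.5067, -0.0654, 0.1568]
tool_rot: [[0.106, 0.994, 0.001], [0.994, -0.106, -0.001], [-0.001, 0.001, -1.0]]
ft_force: [-1.1, 1.2, 0.2]
grip_width: 0.0851
```

```bash
cat > sn.py <<'E'
from h import *
plan(.42,-.296,.15,70)
out=[]
for n in("top","scene"):
    im=grab(n)
    for z in(.014,):
        o,f=ortho(im,.36,.53,-.37,-.20,z)
        out.append(np.clip(o*1.8,0,255).astype(np.uint8))
    for z,nm in((.048,"y"),(.014,"g")):
        o,f=ortho(im,.36,.53,-.37,-.20,z);o=cv2.GaussianBlur(o,(3,3),0);hsv=cv2.cvtColor(o,cv2.COLOR_BGR2HSV)
        m=((hsv[...,0]>18)&(hsv[...,0]<35)&(hsv[...,1]>130)&(hsv[...,2]>(90 if n=="top" else 95))) if nm=="y" else (((hsv[...,0]>50)&(hsv[...,0]<95)&(hsv[...,1]>90)&(hsv[...,2]>35))|((hsv[...,0]>18)&(hsv[...,0]<35)&(hsv[...,1]>130)))
        cs,_=cv2.findContours(m.astype(np.uint8),0,2);c=max(cs,key=cv2.contourArea);r=cv2.minAreaRect(c)
        print(n,nm,f([r[0]])[0].round(4),(np.array(r[1])/2).round(1),round(r[2],2))
cv2.imwrite("pics/sn.png",np.hstack(out))
im=grab("scene");crop(im,330,130,160,110,5,"f5")
E
python3 sn.py
```

```text
t 54.95 pos [ 0.5067 -0.0654  0.1568] yaw 83.91 q6 -104.5 tilt [ 0.0009 -0.0007] F [-1.1  1.2  0.2] w 0.0851
dr z total 0.2428 rad ; slide(after turn) x -0.2463 y -0.0027 z 0.0068
top y [ 0.4192 -0.2971] [26.5 39.9] 19.65
top g [ 0.4502 -0.2775] [31.8 80.9] 19.65
scene y [ 0.4218 -0.294 ] [29.  40.6] 21.25
scene g [ 0.41   -0.2952] [33.5 62.3] 20.92
```

View pics/sn.png

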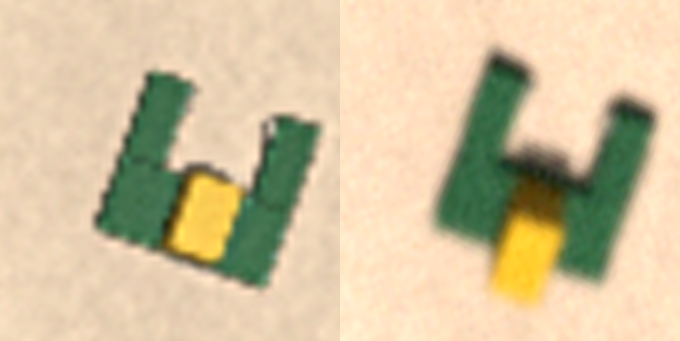

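View pics/f5.png

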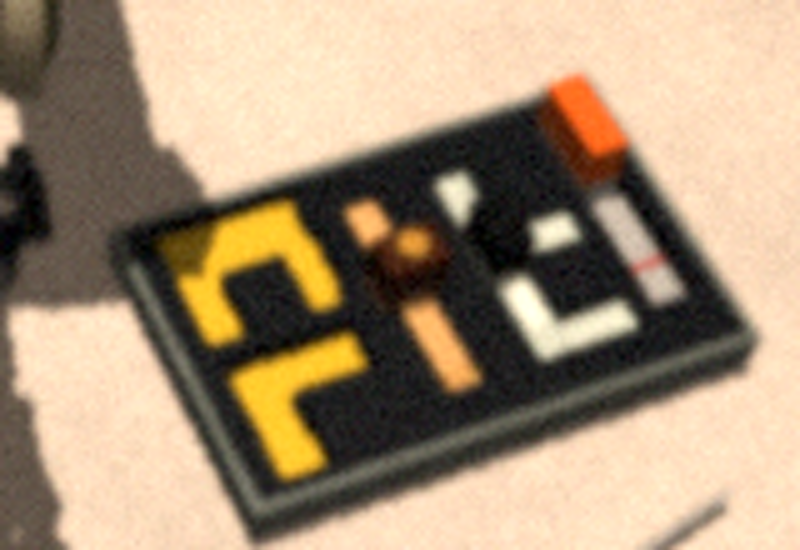

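Run:
```python
from h import *
plan(.4198,-.2970,.032,70.4)
```

```text
t 55.10 pos [ 0.5068 -0.0625  0.1565] yaw 84.12 q6 -104.5 tilt [0.0003 0.0001] F [-0.3  0.1  0.7] w 0.0851
dr z total 0.2394 rad ; slide(after turn) x -0.2501 y -0.0033 z 0.1245
```

Call:
jog_arm(dr=[[0,0,0.08],[0,0,0.08],[0,0,0.079],[0,0,0],[0,0,0],[0,0,0],[0,0,0],[0,0,0],[0,0,0],[0,0,0]], slide=[[0,0,0],[0,0,0],[0,0,0],[-0.02,-0.001,0],[-0.04,-0.001,0],[-0.045,-0.001,0],[-0.045,0,0.01],[-0.045,0,0.02],[-0.035,0,0.02],[-0.02,0,0.005]], gripper=[1,1,1,1,1,1,1,1,1,1])

```text
time_s: 56.1
position: [0.4193, -0.2985, 0.0995]
tool_rot: [[0.336, 0.942, -0.002], [0.942, -0.336, 0.002], [0.001, -0.002, -1.0]]
ft_force: [0.8, 0.4, 0.9]
grip_width: 0.0854
```

Call:
jog_arm(dr=[[0,0,0],[0,0,0],[0,0,0],[0,0,0],[0,0,0],[0,0,0],[0,0,0],[0,0,0],[0,0,0],[0,0,0]], slide=[[0,0,0],[0,0,0],[0,0,0],[0,0,0],[0,0,0],[0,0,0],[0,0,0],[0,0,0],[0,0,0],[0,0,0]], gripper=[1,1,1,1,1,1,1,1,1,1])

```text
time_s: 57.1
position: [0.4201, -0.2978, 0.1011]
tool_rot: [[0.335, 0.942, -0.0], [0.942, -0.335, 0.0], [0.0, -0.0, -1.0]]
ft_force: [-0.3, -0.8, -0.5]
grip_width: 0.0853
```

Run:
```python
from h import *
plan(.4198,-.2970,.032,70.4)
im=grab("scene");crop(im,150,180,130,100,6,"s5")
```

```text
t 57.10 pos [ 0.4201 -0.2978  0.1011] yaw 70.40 q6 -118.9 tilt [-0.      0.0001] F [-0.3 -0.8 -0.5] w 0.0853
dr z total -0.0000 rad ; slide(after turn) x 0.0006 y -0.0005 z 0.0691
```

View pics/s5.png

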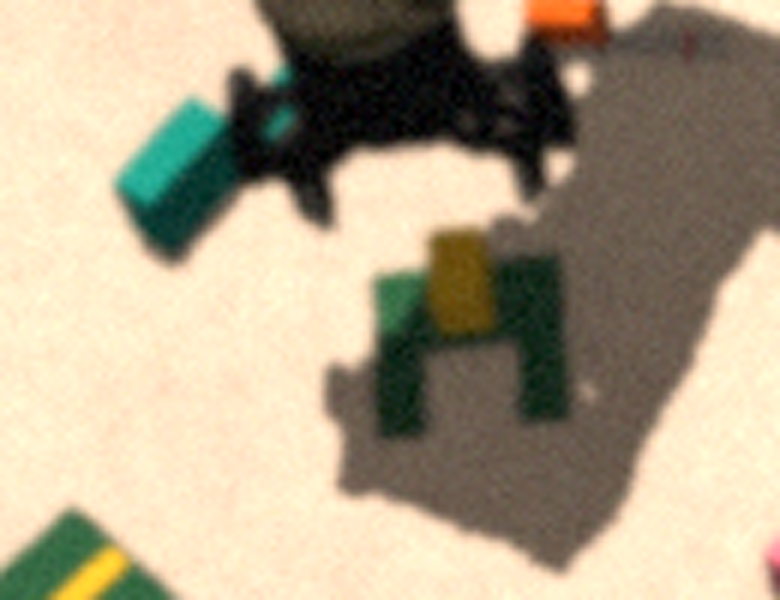

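Call:
jog_arm(dr=[[0,0,0],[0,0,0],[0,0,0],[0,0,0],[0,0,0],[0,0,0],[0,0,0],[0,0,0],[0,0,0],[0,0,0]], slide=[[0.0006,-0.0005,0.01],[0,0,0.02],[0,0,0.02],[0,0,0.013],[0,0,0.006],[0,0,0],[0,0,0],[0,0,0],[0,0,0],[0,0,0]], gripper=[1,1,1,1,1,1,1,-1,-1,-1])

```text
time_s: 58.15
position: [0.42, -0.2971, 0.0325]
tool_rot: [[0.335, 0.942, 0.0], [0.942, -0.335, -0.001], [-0.0, 0.001, -1.0]]
ft_force: [0.9, -1.0, 0.2]
grip_width: 0.044
```

Call:
jog_arm(dr=[[0,0,0],[0,0,0],[0,0,0],[0,0,0],[0,0,0],[0,0,0],[0,0,0],[0,0,0],[0,0,0],[0,0,0]], slide=[[0,0,0],[0,0,0],[0,0,0],[0,0,0],[0,0,0],[0,0,0],[0,0,0],[0,0,0],[0,0,0],[0,0,0]], gripper=[-1,-1,-1,-1,-1,-1,-1,-1,-1,-1])

```text
time_s: 59.15
position: [0.42, -0.2972, 0.0325]
tool_rot: [[0.335, 0.942, 0.001], [0.942, -0.335, -0.001], [-0.0, 0.001, -1.0]]
ft_force: [-1.6, 1.0, 5.4]
grip_width: 0.0249
```

Call:
jog_arm(dr=[[0,0,0],[0,0,0],[0,0,0],[0,0,0],[0,0,0],[0,0,-0.08],[0,0,-0.08],[0,0,-0.079],[0,0,0],[0,0,0]], slide=[[0,0,-0.01],[0,0,-0.02],[0,0,-0.025],[0,0,-0.025],[0,0,-0.01],[0,0,0],[0,0,0],[0,0,0],[0,0,0],[0,0,0]], gripper=[-1,-1,-1,-1,-1,-1,-1,-1,-1,-1])

```text
time_s: 60.15
position: [0.4197, -0.2968, 0.1217]
tool_rot: [[0.105, 0.994, -0.001], [0.994, -0.105, 0.001], [0.001, -0.001, -1.0]]
ft_force: [-0.2, 0.7, -1.9]
grip_width: 0.0254
```

```bash
python3 foamview.py .032 fv3
python3 - <<'E'
from h import *
plan(.4660,.1725,.12,84.1)
E
```

```text
tcp [ 0.4197 -0.2968  0.1217] bodytop 0.10374724799298442
t 60.25 pos [ 0.4198 -0.2969  0.1219] yaw 84.01 q6 -132.5 tilt [-0.0004  0.0004] F [ 0.4  0.4 -2.9] w 0.0248
dr z total -0.0016 rad ; slide(after turn) x 0.4717 y -0.0023 z 0.0019
```

View pics/fv3.png

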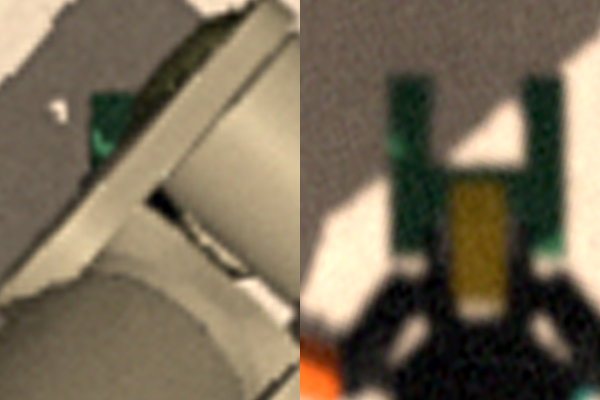

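Call:
jog_arm(dr=[[0,0,-0.0016],[0,0,0],[0,0,0],[0,0,0],[0,0,0],[0,0,0],[0,0,0],[0,0,0],[0,0,0],[0,0,0]], slide=[[0.02,0,0],[0.03,-0.001,0],[0.04,0,0],[0.04,-0.001,0],[0.04,0,0],[0.04,0,0],[0.04,0,0],[0.04,0,0],[0.04,0,0],[0.04,0,0]], gripper=[-1,-1,-1,-1,-1,-1,-1,-1,-1,-1])

```text
time_s: 61.25
position: [0.4553, 0.0729, 0.1222]
tool_rot: [[0.102, 0.995, 0.0], [0.995, -0.102, -0.0], [-0.0, 0.0, -1.0]]
ft_force: [1.3, 0.4, -2.6]
grip_width: 0.0254
```

Call:
jog_arm(dr=[[0,0,0],[0,0,0],[0,0,0],[0,0,0],[0,0,0],[0,0,0],[0,0,0],[0,0,0],[0,0,0],[0,0,0]], slide=[[0.04,0,0],[0.035,0,0],[0.02,0,0],[0.007,0,0],[0,0,0.01],[0,0,0.015],[0,0,0.015],[0,0,0.005],[0,0,0],[0,0,0]], gripper=[-1,-1,-1,-1,-1,-1,-1,-1,-1,-1])

```text
time_s: 62.25
position: [0.466, 0.1723, 0.0774]
tool_rot: [[0.102, 0.995, 0.0], [0.995, -0.102, -0.0], [0.0, 0.0, -1.0]]
ft_force: [0.0, -0.7, -1.8]
grip_width: 0.0249
```

```bash
python3 foamview.py .0325 fv4
python3 - <<'E'
from h import *
plan(.4660,.1728,.07,84.1)
E
```

```text
tcp [0.466  0.1723 0.0774] bodytop 0.05891882521956131
t 62.35 pos [0.466  0.1725 0.0777] yaw 84.17 q6 -77.5 tilt [0.0011 0.0001] F [-0.5 -0.2 -2. ] w 0.0249
dr z total 0.0012 rad ; slide(after turn) x 0.0003 y -0.0000 z 0.0077
```

View pics/fv4.png

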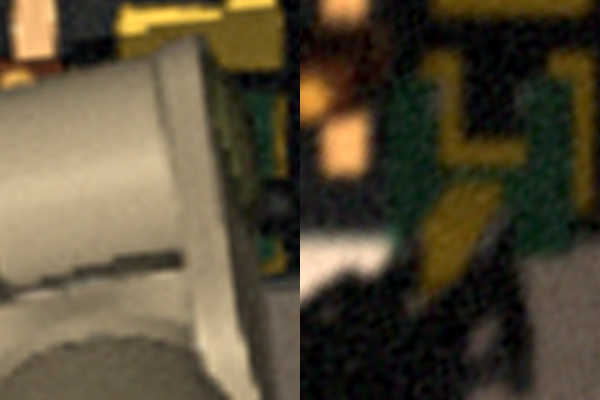

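Call:
jog_arm(dr=[[0,0,0.001],[0,0,0],[0,0,0],[0,0,0],[0,0,0],[0,0,0],[0,0,0],[0,0,0],[0,0,0],[0,0,0]], slide=[[0.0003,0.0006,0.004],[0,0,0.005],[0,0,0.004],[0,0,0.002],[0,0,0.002],[0,0,0.001],[0,0,0.001],[0,0,0.001],[0,0,0],[0,0,0]], gripper=[-1,-1,-1,-1,-1,-1,-1,-1,-1,-1])

```text
time_s: 63.35
position: [0.4667, 0.1727, 0.0577]
tool_rot: [[0.102, 0.995, 0.001], [0.995, -0.102, -0.0], [-0.0, 0.001, -1.0]]
ft_force: [-1.6, -4.2, 5.5]
grip_width: 0.0248
```

```bash
python3 -c "
from h import *
plan(.4666,.1728,.0475,84.1)"
```

```text
t 63.35 pos [0.4667 0.1727 0.0577] yaw 84.12 q6 -77.4 tilt [ 0.0014 -0.0004] F [-1.6 -4.2  5.5] w 0.0248
dr z total 0.0004 rad ; slide(after turn) x 0.0001 y -0.0001 z 0.0102
```

Call:
jog_arm(dr=[[0,0,0],[0,0,0],[0,0,0],[0,0,0],[0,0,0],[0,0,0],[0,0,0],[0,0,0],[0,0,0],[0,0,0]], slide=[[-0.0005,0,0],[-0.0005,0,0],[0,0,0],[0,0,0],[0,0,0],[0,0,0],[0,0,0],[0,0,0],[0,0,0],[0,0,0]], gripper=[-1,-1,-1,-1,-1,-1,-1,-1,-1,-1])

```text
time_s: 64.35
position: [0.4667, 0.1721, 0.0574]
tool_rot: [[0.102, 0.995, 0.001], [0.995, -0.102, 0.0], [0.0, 0.001, -1.0]]
ft_force: [-0.7, -0.9, 5.8]
grip_width: 0.0249
```

```bash
python3 foamview.py .0325 fv5; python3 -c "
from h import *
plan(.4666,.1718,.0475,84.1);print(observe()['wrist_torque'].round(2))
im=grab('scene');crop(im,340,150,100,80,7,'f6')"
```

```text
tcp [0.4667 0.1721 0.0574] bodytop 0.03892513260421375
t 64.45 pos [0.4667 0.1721 0.0574] yaw 84.13 q6 -77.6 tilt [0.0013 0.0002] F [-0.5 -1.5  5.1] w 0.0248
dr z total 0.0005 rad ; slide(after turn) x -0.0003 y -0.0000 z 0.0099
[-0.16 -0.31 -0.15]
```

View pics/f6.png

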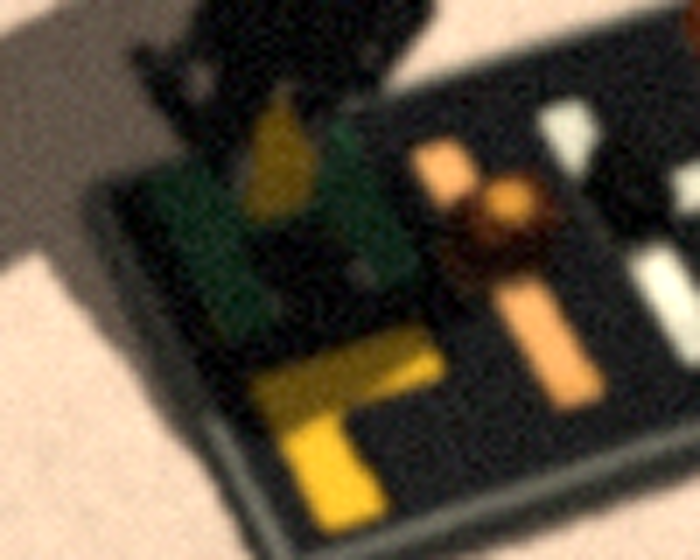

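Call:
jog_arm(dr=[[0,0,0],[0,0,0],[0,0,0],[0,0,0],[0,0,0],[0,0,0],[0,0,0],[0,0,0],[0,0,0],[0,0,0]], slide=[[0,0,-0.005],[0,0,-0.005],[-0.0005,-0.0003,0],[0,0,0],[0,0,0],[0,0,0],[0,0,0],[0,0,0],[0,0,0],[0,0,0]], gripper=[-1,-1,-1,-1,-1,-1,-1,-1,-1,-1])

```text
time_s: 65.5
position: [0.4658, 0.1715, 0.0671]
tool_rot: [[0.102, 0.995, -0.0], [0.995, -0.102, 0.0], [0.0, -0.0, -1.0]]
ft_force: [-0.5, 0.0, -2.9]
grip_width: 0.0248
```

```bash
python3 foamview.py .0325 fv6; python3 -c "
from h import *
plan(.4664,.1715,.0475,84.1);print(observe()['wrist_torque'].round(2))"
```

```text
tcp [0.4658 0.1715 0.0671] bodytop 0.048619697250733035
t 65.60 pos [0.4658 0.1715 0.0671] yaw 84.13 q6 -77.6 tilt [-0.  0.] F [ 0.  -0.7 -2.3] w 0.0251
dr z total 0.0006 rad ; slide(after turn) x 0.0000 y 0.0006 z 0.0196
[-0.01  0.02 -0.03]
```

View pics/fv6.png

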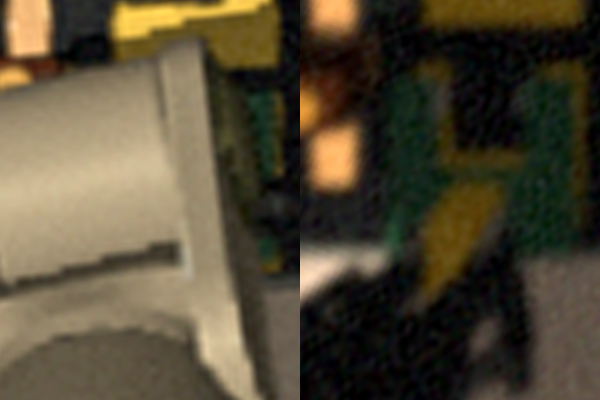

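Call:
jog_arm(dr=[[0,0,0],[0,0,0],[0,0,0],[0,0,0],[0,0,0],[0,0,0],[0,0,0],[0,0,0],[0,0,0],[0,0,0]], slide=[[0,0,0.003],[0,0,0.002],[0,0,0.001],[0,0,0.001],[0,0,0.001],[0,0,0],[0,0,0],[0,0,0],[0,0,0],[0,0,0]], gripper=[-1,-1,-1,-1,-1,-1,-1,-1,-1,-1])

```text
time_s: 66.6
position: [0.4658, 0.1715, 0.0591]
tool_rot: [[0.102, 0.995, -0.0], [0.995, -0.102, 0.0], [0.0, -0.0, -1.0]]
ft_force: [0.3, -0.4, -2.1]
grip_width: 0.0249
```

```bash
python3 -c "
from h import *
plan(.4664,.1715,.0475,84.1);print(observe()['wrist_torque'].round(2))"
```

```text
t 66.60 pos [0.4658 0.1715 0.0591] yaw 84.13 q6 -77.6 tilt [-0.  0.] F [ 0.3 -0.4 -2.1] w 0.0249
dr z total 0.0006 rad ; slide(after turn) x 0.0000 y 0.0006 z 0.0116
[0.02 0.04 0.02]
```

No contact now at 3.4 mm depth. Continue.

Call:
jog_arm(dr=[[0,0,0],[0,0,0],[0,0,0],[0,0,0],[0,0,0],[0,0,0],[0,0,0],[0,0,0],[0,0,0],[0,0,0]], slide=[[0,0,0.001],[0,0,0.001],[0,0,0.001],[0,0,0.001],[0,0,0],[0,0,0],[0,0,0],[0,0,0],[0,0,0],[0,0,0]], gripper=[-1,-1,-1,-1,-1,-1,-1,-1,-1,-1])

```text
time_s: 67.6
position: [0.4664, 0.1716, 0.0558]
tool_rot: [[0.103, 0.995, 0.002], [0.995, -0.103, 0.0], [0.001, 0.002, -1.0]]
ft_force: [-0.7, -0.2, 5.3]
grip_width: 0.0254
```

```bash
python3 -c "
from h import *
plan(.4664,.1715,.0475,84.1);print(observe()['wrist_torque'].round(2))"
```

```text
t 67.60 pos [0.4664 0.1716 0.0558] yaw 84.10 q6 -77.6 tilt [0.0019 0.0004] F [-0.7 -0.2  5.3] w 0.0254
dr z total -0.0000 rad ; slide(after turn) x -0.0001 y 0.0000 z 0.0083
[-0.01 -0.03 -0.3 ]
```

Call:
jog_arm(dr=[[0,0,0],[0,0,0],[0,0,0],[0,0,0],[0,0,0],[0,0,0],[0,0,0],[0,0,0],[0,0,0],[0,0,0]], slide=[[0,0,0.0005],[0,0,0.0005],[0,0,0.0005],[0,0,0],[0,0,0],[0,0,0],[0,0,0],[0,0,0],[0,0,0],[0,0,0]], gripper=[-1,-1,-1,-1,-1,-1,-1,-1,-1,-1])

```text
time_s: 68.6
position: [0.4666, 0.1715, 0.0545]
tool_rot: [[0.103, 0.995, 0.002], [0.995, -0.103, 0.0], [0.001, 0.002, -1.0]]
ft_force: [-1.1, -1.3, 8.3]
grip_width: 0.0249
```

```bash
python3 -c "
from h import *
plan(.4664,.1715,.0475,84.1);print(observe()['wrist_torque'].round(2))"
```

```text
t 68.60 pos [0.4666 0.1715 0.0545] yaw 84.08 q6 -77.6 tilt [0.0024 0.0003] F [-1.1 -1.3  8.3] w 0.0249
dr z total -0.0004 rad ; slide(after turn) x 0.0000 y -0.0002 z 0.0070
[-0.19 -0.01 -0.48]
```

Call:
jog_arm(dr=[[0,0,0],[0,0,0],[0,0,0],[0,0,0],[0,0,0],[0,0,0],[0,0,0],[0,0,0],[0,0,0],[0,0,0]], slide=[[0,0,0.0005],[0,0,0.0005],[0,0,0.0005],[0,0,0.0005],[0,0,0],[0,0,0],[0,0,0],[0,0,0],[0,0,0],[0,0,0]], gripper=[-1,-1,-1,-1,-1,-1,-1,-1,-1,-1])

```text
time_s: 69.6
position: [0.4667, 0.1713, 0.0524]
tool_rot: [[0.104, 0.995, 0.003], [0.995, -0.104, 0.0], [0.0, 0.003, -1.0]]
ft_force: [-0.7, -2.5, 7.4]
grip_width: 0.0251
```

```bash
python3 -c "
from h import *
plan(.4664,.1715,.0475,84.1);print(observe()['wrist_torque'].round(2))"
```

```text
t 69.60 pos [0.4667 0.1713 0.0524] yaw 84.06 q6 -77.6 tilt [0.0026 0.    ] F [-0.7 -2.5  7.4] w 0.0251
dr z total -0.0008 rad ; slide(after turn) x 0.0002 y -0.0003 z 0.0049
[-0.42 -0.14 -0.64]
```

Call:
jog_arm(dr=[[0,0,0.004],[0,0,0.004],[0,0,0],[0,0,0],[0,0,0],[0,0,0],[0,0,0],[0,0,0],[0,0,0],[0,0,0]], slide=[[-0.0003,0,0.0005],[-0.0003,0,0.0005],[0,0,0.0005],[0,0,0.0005],[0,0,0.0005],[0,0,0.0005],[0,0,0],[0,0,0],[0,0,0],[0,0,0]], gripper=[-1,-1,-1,-1,-1,-1,-1,-1,-1,-1])

```text
time_s: 70.6
position: [0.4662, 0.1711, 0.0487]
tool_rot: [[0.11, 0.994, 0.001], [0.994, -0.11, 0.0], [0.0, 0.001, -1.0]]
ft_force: [4.3, 3.1, 3.2]
grip_width: 0.025
```

```bash
python3 -c "
from h import *
plan(.4664,.1715,.0475,84.1);print(observe()['wrist_torque'].round(2))"
```

```text
t 70.60 pos [0.4662 0.1711 0.0487] yaw 83.68 q6 -77.2 tilt [0.0011 0.0003] F [4.3 3.1 3.2] w 0.0250
dr z total -0.0074 rad ; slide(after turn) x 0.0004 y 0.0001 z 0.0012
[ 0.64 -0.82 -0.28]
```

Nearly home (1.2 mm to go) and the force has dropped. Finish pressing.

Call:
jog_arm(dr=[[0,0,-0.003],[0,0,0],[0,0,0],[0,0,0],[0,0,0],[0,0,0],[0,0,0],[0,0,0],[0,0,0],[0,0,0]], slide=[[0.0003,0,0.0005],[0,0,0.0005],[0,0,0.0005],[0,0,0.0005],[0,0,0],[0,0,0],[0,0,0],[0,0,0],[0,0,0],[0,0,0]], gripper=[-1,-1,-1,-1,-1,-1,-1,-1,-1,-1])

```text
time_s: 71.6
position: [0.4661, 0.1712, 0.0475]
tool_rot: [[0.107, 0.994, 0.001], [0.994, -0.107, -0.0], [0.0, 0.001, -1.0]]
ft_force: [1.4, 2.5, 14.7]
grip_width: 0.025
```

```bash
python3 -c "
from h import *
plan(.4664,.1715,.0475,84.1);print(observe()['wrist_torque'].round(2))"
```

```text
t 71.60 pos [0.4661 0.1712 0.0475] yaw 83.85 q6 -77.4 tilt [ 0.0012 -0.0001] F [ 1.4  2.5 14.7] w 0.0250
dr z total -0.0044 rad ; slide(after turn) x 0.0004 y 0.0003 z 0.0000
[ 0.24 -0.07 -0.37]
```

Call:
jog_arm(dr=[[0,0,0],[0,0,0],[0,0,0],[0,0,0],[0,0,0],[0,0,0],[0,0,0],[0,0,0],[0,0,0],[0,0,0]], slide=[[0,0,-0.001],[0,0,0],[0,0,0],[0,0,0],[0,0,0],[0,0,0],[0,0,-0.01],[0,0,-0.03],[0,0,-0.04],[0,0,-0.03]], gripper=[0.1,0.1,0.1,0.1,0.1,0.1,0.1,0.1,0.1,0.1])

```text
time_s: 72.6
position: [0.466, 0.1713, 0.1604]
tool_rot: [[0.107, 0.994, 0.002], [0.994, -0.107, 0.0], [0.0, 0.002, -1.0]]
ft_force: [0.5, -0.8, -0.1]
grip_width: 0.0473
```

Call:
jog_arm(dr=[[0,0,0],[0,0,0],[0,0,0],[0,0,0],[0,0,0],[0,0,0],[0,0,0],[0,0,0],[0,0,0],[0,0,0]], slide=[[-0.02,0,-0.01],[-0.035,-0.01,-0.01],[-0.04,-0.01,0],[-0.04,-0.01,0],[-0.04,-0.01,0],[-0.04,-0.01,0],[-0.035,0,0],[-0.02,0,0],[0,0,0],[0,0,0]], gripper=[0.1,0.1,0.1,0.1,0.1,0.1,0.1,0.1,0.1,0.1])

```text
time_s: 73.6
position: [0.387, -0.0916, 0.178]
tool_rot: [[0.108, 0.994, 0.0], [0.994, -0.108, 0.0], [0.0, 0.0, -1.0]]
ft_force: [-0.4, 0.5, 0.3]
grip_width: 0.0466
```

```bash
python3 -c "
from h import *
plan(.4664,.1715,.0475,84.1)
im=grab('scene','sc_end');crop(im,335,135,160,110,5,'f7')
im=grab('top','top_end');crop(im,175,150,130,95,6,'f7t')"
```

```text
t 73.60 pos [ 0.387  -0.0916  0.178 ] yaw 83.79 q6 -114.3 tilt [0.0002 0.0001] F [-0.4  0.5  0.3] w 0.0466
dr z total -0.0054 rad ; slide(after turn) x 0.2699 y 0.0519 z 0.1305
```

View pics/f7.png

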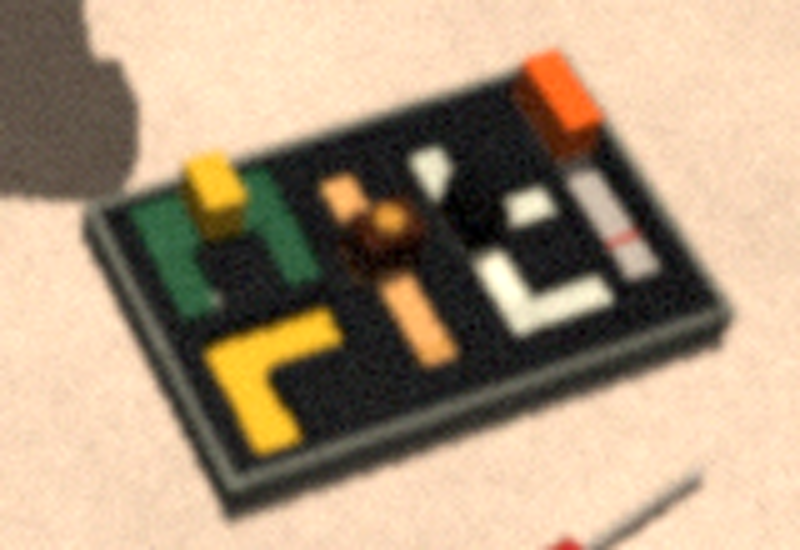

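View pics/f7t.png

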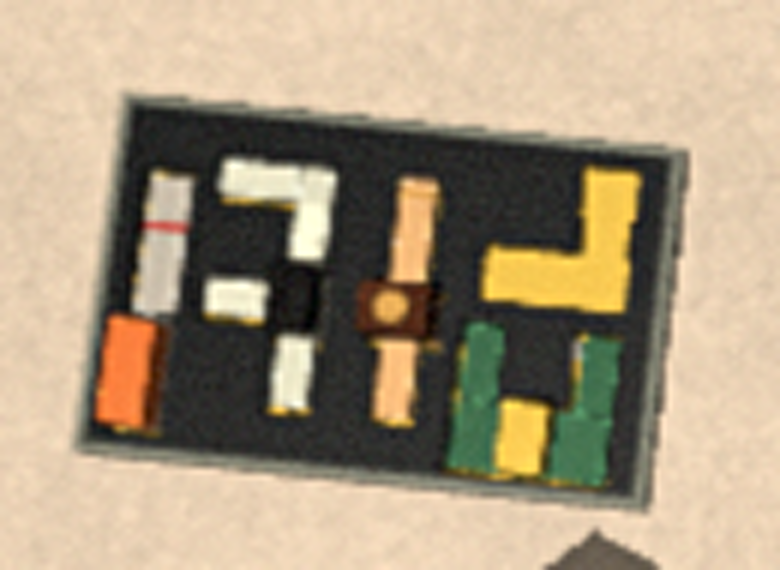

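View pics/sc_end.png

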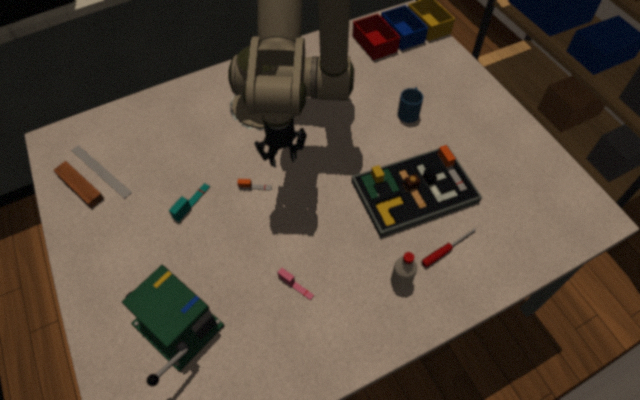

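Run:
```python
from h import *
T=grab("top");S=grab("scene")
def cen(im,roi,fn):
    x,y,w,h=roi;p=cv2.resize(im["pixels"][y:y+h,x:x+w],None,fx=4,fy=4,interpolation=cv2.INTER_CUBIC);g=cv2.cvtColor(p,cv2.COLOR_BGR2HSV)
    k,l,st,ce=cv2.connectedComponentsWithStats(fn(g[...,0],g[...,1],g[...,2]).astype(np.uint8));j=1+np.argmax(st[1:,4]);return (ce[j]+.5)/4-.5+[x,y]
y=lambda v0:(lambda h,s,v:(h>18)&(h<35)&(s>130)&(v>v0))
o=lambda v0:(lambda h,s,v:(h>3)&(h<16)&(s>150)&(v>v0))
a=cen(T,(254,214,14,18),y(80));b=cen(S,(370,163,16,16),y(110));print("snap",a,b,tri([T,S],[a,b]).round(4))
a=cen(T,(188,198,18,28),o(95));b=cen(S,(436,142,24,26),o(110));print("gauge",a,b,tri([T,S],[a,b]).round(4))
```

```text
snap [261.21060991 222.75158831] [377.42102273 170.36268939] [0.4647 0.1722 0.0611]
gauge [195.36164759 211.49362184] [447.17640693 152.4745671 ] [0.5034 0.3975 0.0605]
```

```bash
python3 -c "
from rig import observe,env
print(env.close_job())
print(observe()['time_s'])"
```

```text
the job is handed in; nothing more can be done
None
the job is handed in; nothing more can be done
```

The job is handed in: both gap checks are done, in the order asked, and all four tools are pressed home in the foam. It took about 74 s of the 200 s allowed.

**Gap checks:** I slid the gauge straight in at the blue marks and then at the yellow marks. The blade met no contact force and was held for more than 1 s each time. At full depth the arm and the brake hid the red line from both cameras. I set the depth from the measured mouth and the red line's position on the held gauge, which I estimate is good to about 1–2 mm.

**Tools in the foam:** The gauge, caliper, marker and snap each stopped with their underside 15 mm up, under a press of about 15–18 N. There was no bracket on the table, so its cutout stays empty. The snap had been knocked aside before I reached it, so I measured it again before picking it up. It first caught while going in, so I lifted it, shifted it about 1 mm and pressed it home.

**Last checks:**
- Both camera views show all four tools flush in their cutouts.
- The grip tops of the gauge and snap measured about 61 mm high, against 63 mm expected. That difference is within the camera error, and the two agree with each other.
- I did not handle the mug, glue bottle, screwdriver or look-alikes, and the gripper was clear of everything at hand-in.

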